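Set the plating turntable to its mark and lock it with the ratchet lever

ROBOT

A 6-joint arm with a two-finger parallel gripper is mounted at the origin on the work surface. World frame = base frame: x ahead of the robot, y to its left, z up, the work surface at z = 0. Lengths are in m, angles in rad, forces in N, time in s.
With the tool pointing down it reaches from about 0.25 to 0.775 m from the base axis. Payload 4 kg.
Tool frame: the origin (TCP) lies at the very end of the fingers, on their centre line; the grasp point (between the pads) lies 19 mm behind it; z points along the fingers, y is the direction in which the jaws open and shut (so a half turn about z gives the same grasp; the last joint's range is limited). The gripper opens to 94 mm and grips with 3 to 60 N. Pads are 16 mm wide; open, the fingers measure 119 mm over their backs; the gripper's body (75 mm by 177 mm) begins 78 mm behind the grasp point.
Start: joints at [-1.385, 0.087, 1.371, -0, 1.684, -0.103], TCP at [0.157, -0.527, 0.175] pointing down, gripper open.
Joint ranges: [-3.1, 3.1], [-0.76, 2.03], [0.27, 2.55], [-1.08, 4.22], [0.17, 2.65], [-2.57, 2.57]. Speed limits (rad/s): [2.79, 2.79, 3.14, 3.14, 3.14, 3.14].

INTERFACE

Orientations are given as a unit quaternion [w, x, y, z].
In Python, from station import read_state, optics, finish_job gives the robot as it stands.
- The arm moves only by the tool step_arm, never from a script. Its argument "targets" is a list that holds one entry, the list of rows, each a list of 5 numbers: the gripper command: -1 is fully open, 1 is shut, values between are in proportion, then the shift along the tool's x, y, z in mm, then the turn about the tool's z in degrees. A call has 1 to 12 rows; each row is the pose to reach, as a shift and turn from the pose commanded when the call began, along the tool's axes at that moment; what a row does not reach only later rows make up. A row lasts 1/12 s, in which the tool goes at most 41.7 mm and 7.16 degrees, less where a joint would pass 70% of its speed; a pose out of reach is approached as far as the arm can. A call with a gripper value outside its range is refused whole. The fingers move at their own pace and stop on an object; "force" is the grip in N (left out, the last holds). Time passes only in rows, so rows that repeat a pose let the fingers close. It gives the time, the measured TCP pose, the force and the opening at its end, in the units of the state.
- read_state(): the state, without advancing time (a new reading comes with each control period).
- optics.grab_frame(name): name is "scene" or "top"; returns the picture (400x640x3 uint8, blue, green, red); there is no depth.
- optics.calibration(name): a dict with "mtx" (3x3 intrinsics, pixels), "k1" (the pictures are not rectified: a ray, as slopes to the right and down, at radius r is drawn at 1 + k1 r^2 times it, then the intrinsics apply), "rvec" (rotation vector, rad) and "tvec" (3), from world to camera coordinates, as OpenCV has them. Camera axes: x right, y down, z forward; pixel columns grow to the right and rows downward; lengths in m; the calibration is good to about 2 mm. A picture is of the moment at which its call begins. calibration takes no time and is no camera call.
- finish_job(): hands the job in, once; it reports no verdict.
The state is a dict: "clock": time; "joint_pos": joint angles; "dq": joint speeds; "joint_torque": joint torques, N m; "tcp_pos": TCP position; "tool_rot": TCP orientation; "ft_force": force on the tool from outside, world axes, zero at the start; "ft_torque": the same for the moment, N m; "grip_width": finger opening in m.
Only numpy, scipy, OpenCV 4.12 (cv2) and the standard library are available. Lean on these libraries where they do the work, as an engineer would, in place of code of your own. Each camera call takes 0.05 s, during which the arm holds its last target.

TASK

On the plating turntable, turn the big wheel by its rim until the engraved line faces the fixed pointer, then lock it there with the ratchet clamping lever: pull the lever clockwise (seen from above) to tighten, lift it off its teeth to swing it back, let it drop in again and pull once more, until the clamp screw is fully tight at its stop. Leave the wheel on its mark and the lever down in its teeth, and do not knock or shift the glassware and other things standing around.

Things in the scene. Friction and masses are not known exactly. Their poses are not given: they have to be found in the camera images.
- turntable_base: White base plate, 255 mm (its x) by 325 mm (its y), 12 mm thick, bolted down. Origin on the bench top; the plate spans x -110 to 145, y -200 to 125 mm from it. In its frame the wheel's upright axis is at (0, -85) mm, the clamp screw's upright axis at (0, 60) mm.
- pointer_tip (a point): Tip of the fixed flat steel pointer, 47 mm above the bench, 107 mm from the wheel axis along the base's +x; it points at the wheel axis. The dark block that carries it reaches 152 mm from the wheel axis and 45 mm above the bench.
- wheel (a joint): Angle of the aluminium wheel about its upright axis, rad, growing counter-clockwise seen from above; 0 when the engraved line faces the pointer. Starts anywhere from 0.6 to 5.6 (6.28 is the same place as 0). It turns endlessly both ways with light friction (0.08 N m) and stays where it is left.
- wheel_center (a point): Point on the wheel's axis level with its rim's top, 73 mm above the bench. The wheel: a disc 210 mm across, top face 45 mm above the bench, and on it an upright round wall (the rim), inner radius 78, outer radius 86, 28 mm high, which can be pinched from above, a finger inside and one outside. A closed dish, 96 mm across, top 60 mm above the bench, is fixed in its middle.
- wheel_mark (a point): Outer end of the engraved dark line, 5 mm wide, that runs over the rim's top and across the flange outside it. This point is on the flange 103 mm from the wheel axis, 45 mm above the bench. When exact it is 4 mm from the pointer tip.
- clamp_screw (a joint): Angle of the clamp screw, rad, growing as it is tightened (clockwise from above). Starts 0 to 0.9; hard stop at 2.1; fully tight above 1.8. It turns with the lever, both ways, while the lever is down in the teeth (swung back unlifted, the lever loosens it). Friction 0.35 N m, about 4 N at the knob, more near the end; it stays where it is left.
- strap_tip (a point): Tip of the flat steel strap (30 mm wide, top 60 mm above the bench) that lies from the clamp axis to over the wheel's flange, 90 mm from the wheel axis. It sinks some 5 mm as the screw is tightened and brakes the wheel from about 1.6 rad on.
- lever_lift (a joint): Height by which the lever is lifted, m: 0 fully down in the teeth, 0.018 at the top stop. The teeth are clear above 0.006. Weight and spring (about 5 N in all) push it down; it drops by itself when released.
- lever (a joint): Angle of the lever relative to the screw, rad, growing clockwise from above; about 0 at the start. Arm direction (degrees counter-clockwise from the base's +x) = 195 - screw angle - this angle. The lever drops fully in only near multiples of 30 degrees of it (play about +-0.05 rad); in between it rests on the tooth tops and drops in when turned a little. Lifted clear it swings almost freely.
- lever_hub (a point): Point on the clamp axis, top of the lever's round aluminium hub (78 mm across), 94 mm above the bench with the lever down.
- lever_knob (a point): Point on the axis of the lever's upright white knob, 122 mm above the bench with the lever down (rises with it), 100 mm from the clamp axis. The knob is a cylinder 26 mm across, 93 to 135 mm above the bench, with a cap 32 mm across to 143 mm. It can be gripped from above from any side, stands on the end of a flat aluminium arm 18 mm wide (top 95 mm above the bench) and does not turn on it.
- post_tight (a point): Top of the fixed steel post, 14 mm thick, 108 mm above the bench, 60 mm from the clamp axis, that stops the lever's clockwise (tightening) swing: the arm's direction can go down to 115 degrees, counter-clockwise from the base's +x, so each pull is limited to 85 degrees. It stops the lever lifted or down.
- post_loose (a point): Top of the like post that stops the lever's swing back (counter-clockwise), at an arm direction of 200 degrees from the base's +x.
- spirit_lamp: Unlit capped spirit lamp of glass and brass, 88 mm across, 96 mm high; origin under its centre. Bystander.
- beaker: Glass beaker, 66 mm across, 80 mm high; origin under its centre. Bystander.
- amber_bottle: Amber bottle, 62 mm across, 132 mm high; origin under its centre. Bystander.
- jar: White plastic jar, 72 mm across, 95 mm high; origin under its centre. Bystander.
- dish_stack: Stack of four clear culture dishes, 92 mm across, 60 mm high; origin under its centre. Bystander.
- slide_box: White box, 64 mm (its x) by 114 mm (its y), 52 mm high; origin under its centre. Bystander.
- weigh_pot: White porcelain pot, 52 mm across, 55 mm high, standing on the base plate; origin under its centre. Bystander.

How it is judged:
On the way:
1. the wheel's engraved line faces the pointer (within about 6 mm at the wheel's edge) and the wheel is still, with the clamp not yet tight (horizontal distance between wheel_mark and pointer_tip below 0.0075 m and velocity of joint wheel between -0.05 and 0.05 rad/s and value of joint clamp_screw below 1.4 rad), for 0.3 s.
At the end, for the whole second after the job is handed in: The engraved line faces the pointer (within about 6 mm sideways at the wheel's edge), the clamp screw is fully tight (angle above 1.8 rad, stop at 2.1) and the lever is fully down in its teeth (lift under 3 mm) (horizontal distance between wheel_mark and pointer_tip below 0.0075 m and value of joint clamp_screw above 1.8 rad and value of joint lever_lift below 0.003 m); the robot touches nothing.
It fails at once if one of the bystanders is shifted by more than 30 mm (distance of any of spirit_lamp, beaker, amber_bottle, jar, dish_stack, slide_box, weigh_pot from where it was at the start of the episode above 0.03 m).
It fails at once if one of the bystanders is tipped over (angle between any of spirit_lamp, beaker, amber_bottle, jar, dish_stack, slide_box, weigh_pot's own z axis and vertical above 0.5 rad).
It also fails if it takes over 72 s, if anything falls off the work surface, if the arm or the gripper's body presses on something with over 40 N, if the wrist force passes 120 N, or if a joint passes its speed limit or range.

## Working session

There is one attempt and no reset: what is moved stays moved. The work goes in short steps, Python scripts to look and compute and a tool call to move; the robot and the scene stay as the last step left them, time stands still between calls to the robot, and variables do not carry over. Pictures are saved under pics/ and viewed, and the job is handed in when it is done.

Besides the shell and the picture viewer there is one more tool, called after ">>>" by a JSON object that holds its "name" and its "arguments", one argument or row to a line. step_arm: Moves the arm, as the interface text tells. Its arguments: {"type":"object","properties":{"targets":{"type":"array"},"force":{"type":"number"}},"required":["targets"]}

```bash
ls; mkdir -p pics
python3 - <<'E'
from station import read_state, optics
import cv2
s=read_state();print(s)
for n in("scene","top"):
    cv2.imwrite(f"pics/{n}0.png",optics.grab_frame(n)); print(n,optics.calibration(n))
E
```

```text
pics
{'clock': 0.0, 'joint_pos': array([-1.38508177e+00,  8.79325158e-02,  1.37222705e+00, -3.10664286e-05,
        1.68359622e+00, -1.03101227e-01]), 'dq': array([ 0.00196802,  0.00032732, -0.00039884, -0.00102754,  0.00027951,
        0.00019785]), 'joint_torque': array([ 5.93414188e-04, -3.40188682e+01, -3.02425468e+01,  7.17990263e-02,
        3.30485345e-02, -1.58468993e-04]), 'tcp_pos': array([ 0.15651984, -0.52662223,  0.17333034]), 'tool_rot': array([-1.08000695e-03,  9.89590958e-01,  1.43904711e-01, -6.00864325e-05]), 'ft_force': array([-0.36179361,  0.13349532,  0.12225304]), 'ft_torque': array([-0.00704244,  0.02550474,  0.02136892]), 'grip_width': 0.09406097254590326}
scene {'mtx': array([[391.76432043,   0.        , 318.34544834],
       [  0.        , 391.76432043, 199.23833858],
       [  0.        ,   0.        ,   1.        ]]), 'k1': -0.05027099225738753, 'rvec': array([ 1.65434831,  1.88094849, -0.7853825 ]), 'tvec': array([ 0.01956348, -0.32109165,  1.2599921 ])}
top {'mtx': array([[424.66244763,   0.        , 316.44810072],
       [  0.        , 424.66244763, 200.23549379],
       [  0.        ,   0.        ,   1.        ]]), 'k1': -0.05702952320604915, 'rvec': array([ 2.13179551, -2.16657577,  0.13304944]), 'tvec': array([0.03793522, 0.56423339, 1.16614876])}
```

View pics/top0.png

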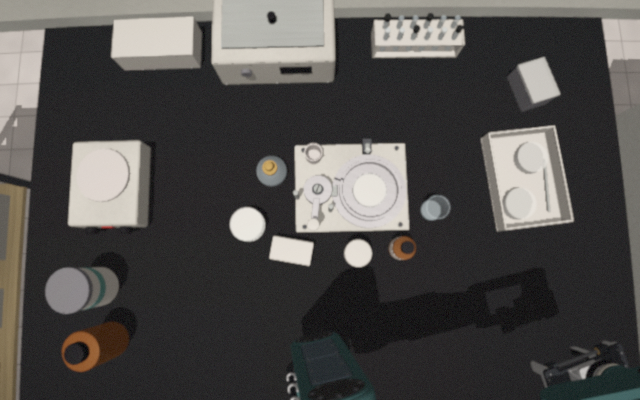

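View pics/scene0.png

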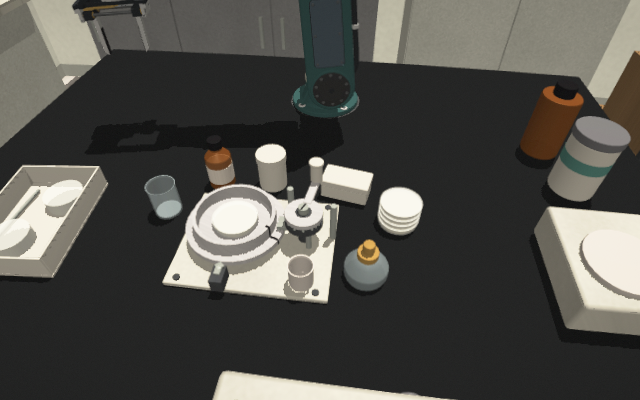

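The top view shows the base plate at px (295-410, 143-232), the wheel near (370,190), the lever hub at (318,188), the knob at about (314,222) and the pointer block at (367,146). I'll enlarge both.

```bash
cat > h.py <<'E'
import numpy as np, cv2
from station import read_state, optics
def cal(n):
    c=optics.calibration(n); return c['mtx'],c['k1'],cv2.Rodrigues(c['rvec'])[0],c['tvec']
def proj(n,P):
    K,k,R,t=cal(n); P=np.atleast_2d(P); c=optics.calibration(n)
    return cv2.projectPoints(P.astype(float),c['rvec'],t,K,np.array([k,0,0,0,0.]))[0].reshape(-1,2)
def unproj(n,uv,z):
    K,k,R,t=cal(n); 
    xy=cv2.undistortPoints(np.array(uv,float).reshape(-1,1,2),K,np.array([k,0,0,0,0.])).reshape(-1,2)
    C=-R.T@t; d=np.c_[xy,np.ones(len(xy))]@R
    s=(z-C[2])/d[:,2]; return C+d*s[:,None]
def crop(n,img,x0,y0,w,h,f,name):
    cv2.imwrite(name,cv2.resize(img[y0:y0+h,x0:x0+w],None,fx=f,fy=f,interpolation=cv2.INTER_CUBIC))
E
python3 - <<'E'
from h import *
t=cv2.imread('pics/top0.png');crop('',t,280,130,140,110,5.5,'pics/t0c.png')
t=cv2.imread('pics/scene0.png');crop('',t,160,130,200,170,3.5,'pics/s0c.png')
# corners guess of plate
print(unproj('top',[(295,144),(405,143),(410,230),(296,232)],0.012))
print(unproj('scene',[(169,287),(331,297),(340,206)],0.012))
E
```

```text
[[ 0.73661867  0.08967428  0.012     ]
 [ 0.73418231 -0.23505416  0.012     ]
 [ 0.47745219 -0.23821521  0.012     ]
 [ 0.47722469  0.08907234  0.012     ]]
[[ 0.74332448 -0.21399021  0.012     ]
 [ 0.72376976  0.09693429  0.012     ]
 [ 0.48367265  0.09251097  0.012     ]]
```

View pics/t0c.png

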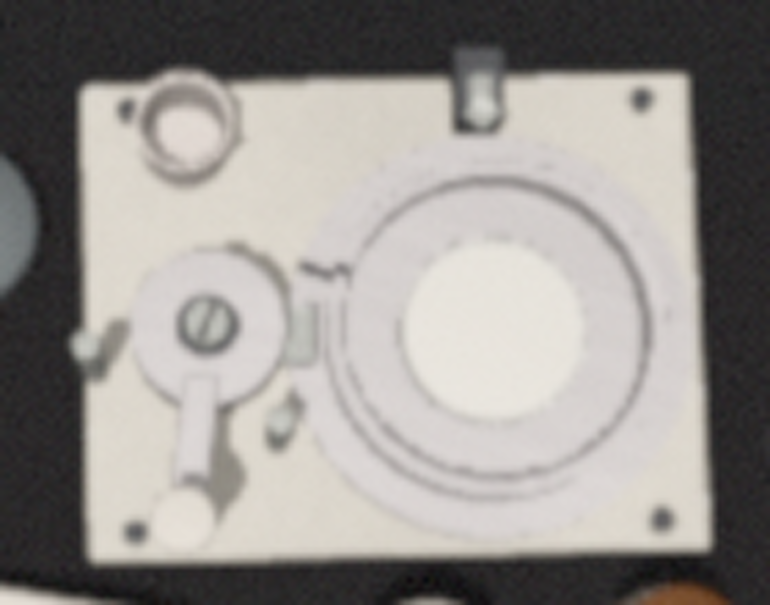

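View pics/s0c.png

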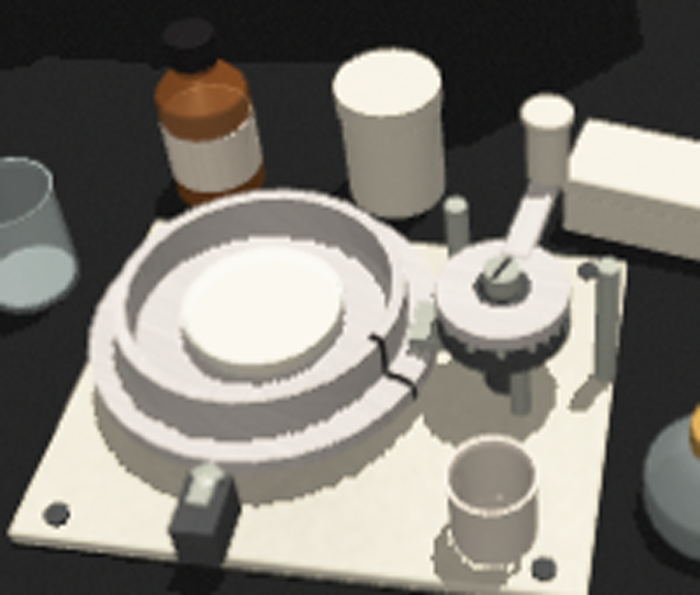

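```bash
python3 - <<'E'
from h import *
from scipy.optimize import least_squares
T=lambda L:[(280+a/5.5,130+b/5.5) for a,b in L]
S=lambda L:[(160+a/3.5,130+b/3.5) for a,b in L]
# base points local
L=[(145,125,12),(145,-200,12),(-110,-200,12),(-110,125,12),(0,60,98),(0,-85,60)]
to=np.array(T([(78,85),(690,72),(712,550),(90,563),(207,325),(493,330)]))
so=np.array(S([(588,592),(12,540),(627,262),(503,280),(263,305)])); sl=[0,1,3,4,5]
L=np.array(L)/1000.
def W(p):
    c,s=np.cos(p[2]),np.sin(p[2]); return np.c_[p[0]+c*L[:,0]-s*L[:,1],p[1]+s*L[:,0]+c*L[:,1],L[:,2]]
def f(p): return np.r_[(proj('top',W(p))-to).ravel(),(proj('scene',W(p))-so)[...] .ravel() if 0 else (proj('scene',W(p)[sl])-so).ravel()]
r=least_squares(f,[.59,-.03,0],loss='soft_l1');p=r.x;print(p,np.degrees(p[2]));print(f(p).reshape(-1,2).round(1).tolist())
np.save('base.npy',p)
c,s=np.cos(p[2]),np.sin(p[2]);R=np.array([[c,-s],[s,c]])
wc=p[:2]+R@[0,-.085];hub=p[:2]+R@[0,.06];print('wc',wc,'hub',hub)
for n,uv,z in [('top',T([(303,267)]),.045),('scene',S([(416,397)]),.045),('top',T([(348,270)]),.073),('scene',S([(373,338)]),.073)]:
    q=unproj(n,uv,z)[0][:2]; d=R.T@(q-wc);print('mark',q,np.hypot(*d),np.degrees(np.arctan2(d[1],d[0])))
for n,uv,z in [('top',T([(181,515)]),.143),('scene',S([(547,112)]),.143)]:
    q=unproj(n,uv,z)[0][:2]; d=R.T@(q-hub);print('knob',q,np.hypot(*d),np.degrees(np.arctan2(d[1],d[0])))
for n,uv,z in [('top',T([(482,128)]),.047),('scene',S([(208,468)]),.047)]: 
    q=unproj(n,uv,z)[0][:2];print('ptr',q,R.T@(q-wc))
# bystanders
names=dict(lamp=(270,165,.096),jar=(358,247,.095),bottle=(405,245,.132),slidebox=(291,249,.052),dish=(247,222,.06),beaker=(436,205,.08))
for k,(u,v,z) in names.items(): print(k,unproj('top',[(u,v)],z)[0])
E
python3 - <<'E'
from h import *
import os
os.chdir('.')
t=cv2.imread('pics/top0.png');crop('',t,225,140,230,135,3.4,'pics/t0d.png')
E
```

```text
[ 0.58782106 -0.03432644  0.01172842] 0.6719889087650637
[[-0.1, 0.3], [-1.3, -0.4], [-0.4, -0.9], [-0.5, -0.1], [-0.4, -0.0], [-0.3, -0.3], [0.1, 1.1], [-1.9, -2.0], [-0.2, -1.2], [-0.3, -0.5], [-0.3, -0.8]]
wc [ 0.58881795 -0.1193206 ] hub [0.58711737 0.02566943]
mark [ 0.6249048 -0.0250688] 0.10092403889445906 68.37731498491227
mark [ 0.6359418 -0.0177128] 0.11200357673954661 64.44699828160645
mark [ 0.61782479 -0.04660624] 0.07828648922700272 67.58022110089132
mark [ 0.61910902 -0.04389573] 0.08128013387410876 67.44732738214284
knob [0.49035699 0.03804873] 0.09754905597280854 172.037325996119
knob [0.49174725 0.03883029] 0.09627391641704247 171.47094693488054
ptr [ 0.69626254 -0.11947834] [ 0.10743535 -0.00141786]
ptr [ 0.70092465 -0.11987936] [ 0.11209244 -0.00187353]
lamp [0.65618644 0.15369637 0.096     ]
jar [ 0.42982835 -0.08016424  0.095     ]
bottle [ 0.43204617 -0.19821796  0.132     ]
slidebox [0.42818064 0.10108318 0.052     ]
dish [0.50418682 0.22198608 0.06      ]
beaker [ 0.54048751 -0.29816266  0.08      ]
```

View pics/t0d.png

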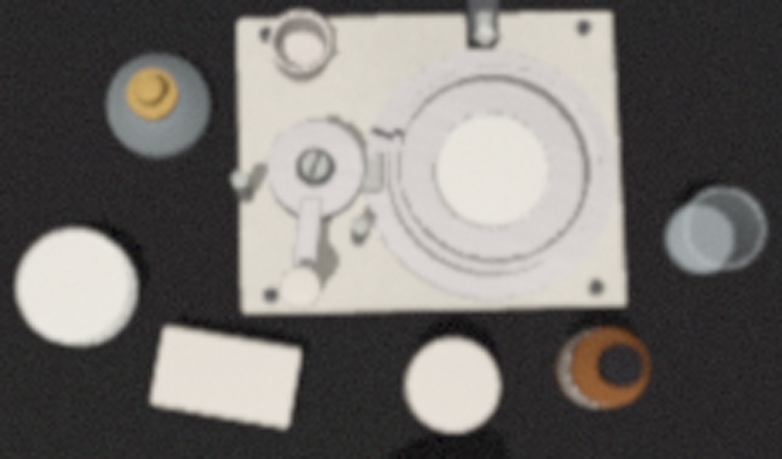

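The engraved line sits at about +67.5°, so the wheel must go about 67° clockwise. The lever is at about 172°, so the screw is at about 0.40 rad. I'll pinch the rim at base angle -30°, where it's free, and sweep to about -97°.

```bash
cat >> h.py <<'E'
p=np.load('base.npy'); _c,_s=np.cos(p[2]),np.sin(p[2]); RB=np.array([[_c,-_s],[_s,_c]])
wc=p[:2]+RB@[0,-.085]; hub=p[:2]+RB@[0,.06]
def tool():
    s=read_state(); w,x,y,z=s['tool_rot']
    from scipy.spatial.transform import Rotation as Ro
    return s, Ro.from_quat([x,y,z,w]).as_matrix()
def polar(c,r,deg): a=np.radians(deg)+p[2]; return c+r*np.array([np.cos(a),np.sin(a)])
def rows(tg, start=None, hy0=None):
    """tg: list of (x,y,z,hy_deg world). ideal vertical tool"""
    s,M=tool(); P=s['tcp_pos'] if start is None else np.array(start)
    h0=np.degrees(np.arctan2(M[1,1],M[0,1])) if hy0 is None else hy0
    a=np.radians(h0); y=np.array([np.cos(a),np.sin(a),0]); x=np.array([-np.sin(a),np.cos(a),0]); z=np.array([0,0,-1.])
    out=[]
    for t in tg:
        d=(np.array(t[:3])-P)*1000; out.append([round(float(v),1) for v in (d@x,d@y,d@z,-((t[3]-h0+180)%360-180))])
    return out
YAW=np.degrees(p[2])
E
python3 - <<'E'
from h import *
q=polar(wc,.082,-30);print(q)
print(rows([(q[0],q[1],.16,-30+YAW)]))
E
```

```text
[ 0.660308   -0.15948491]
[[587.5, -208.5, 13.4, -44.1]]
```

>>> {"name": "step_arm", "arguments": {
  "targets": [
    [[0.36,587,-208,0,-44],[0.36,587,-208,0,-44],[0.36,587,-208,0,-44],[0.36,587,-208,0,-44],[0.36,587,-208,0,-44],[0.36,587,-208,0,-44],[0.36,587,-208,0,-44],[0.36,587,-208,0,-44],[0.36,587,-208,0,-44],[0.36,587,-208,0,-44],[0.36,587,-208,0,-44],[0.36,587,-208,0,-44]]
  ],
  "force": 25
}}

```text
clock: 1.1
tcp_pos: [0.562, -0.2312, 0.1739]
tool_rot: [-0.0, 0.864, 0.504, -0.0]
ft_force: [0.2, -1.4, 0.8]
grip_width: 0.0302
```

Run:
```python
from h import *
q=polar(wc,.082,-30)
print(rows([(q[0],q[1],.16,-30+YAW)]),read_state()['dq'].round(2))
```

```text
[[110.8, 50.4, 13.9, -0.1]] [ 0.76  0.57 -0.67 -0.01  0.09  0.76]
```

>>> {"name": "step_arm", "arguments": {
  "targets": [
    [[0.36,70,32,0,0],[0.36,70,32,0,0],[0.36,70,32,0,0],[0.36,70,32,0,0],[0.36,70,32,0,0]]
  ]
}}

```text
clock: 1.52
tcp_pos: [0.6225, -0.1879, 0.1737]
tool_rot: [-0.0, 0.864, 0.504, -0.001]
ft_force: [-0.3, -0.1, 0.2]
grip_width: 0.0301
```

Run:
```python
from h import *
q=polar(wc,.082,-30)
print(rows([(q[0],q[1],.0535,-30+YAW)]),tool()[0]['tcp_pos'],read_state()['dq'].round(2))
t=optics.grab_frame('top');crop('',t,225,130,230,150,3.4,'pics/t1.png')
```

```text
[[43.3, 18.9, 120.2, -0.1]] [ 0.62251043 -0.18791022  0.17370952] [-0.03 -0.02  0.01  0.    0.    0.  ]
```

View pics/t1.png

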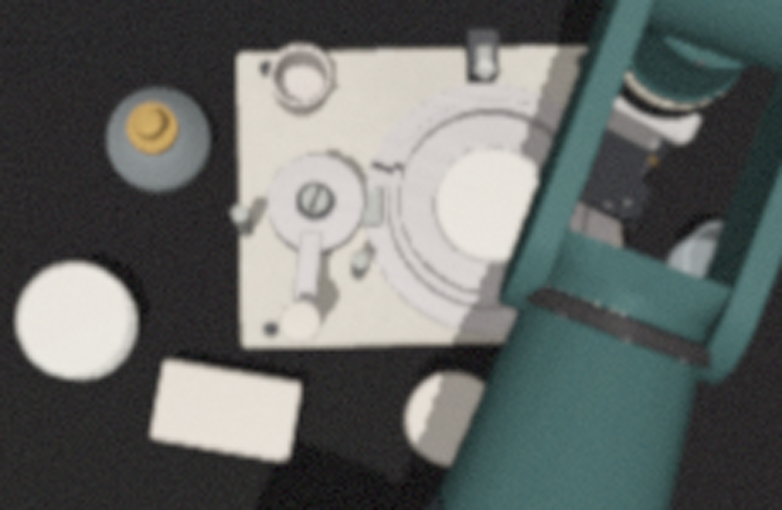

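The arm is over the right of the wheel and nothing has been disturbed. Next I move over the rim and go down.

>>> {"name": "step_arm", "arguments": {
  "targets": [
    [[0.36,43,19,0,0],[0.36,43,19,0,0],[0.36,43,19,0,0],[0.36,43,19,40,0],[0.36,43,19,75,0],[0.36,43,19,90,0],[0.36,43,19,90,0],[0.36,43,19,90,0]]
  ]
}}

```text
clock: 2.23
tcp_pos: [0.6593, -0.1609, 0.0843]
tool_rot: [-0.0, 0.864, 0.503, -0.001]
ft_force: [0.5, -0.0, 0.5]
grip_width: 0.0301
```

Run:
```python
from h import *
q=polar(wc,.082,-30)
print(rows([(q[0],q[1],.0535,-30+YAW)]),tool()[0]['tcp_pos'],read_state()['ft_force'])
t=optics.grab_frame('scene');crop('',t,160,100,200,170,3.5,'pics/s2.png')
```

```text
[[1.7, 0.1, 30.8, -0.2]] [ 0.6593409  -0.16093864  0.08427792] [ 0.53324041 -0.03511361  0.46415359]
```

View pics/s2.png

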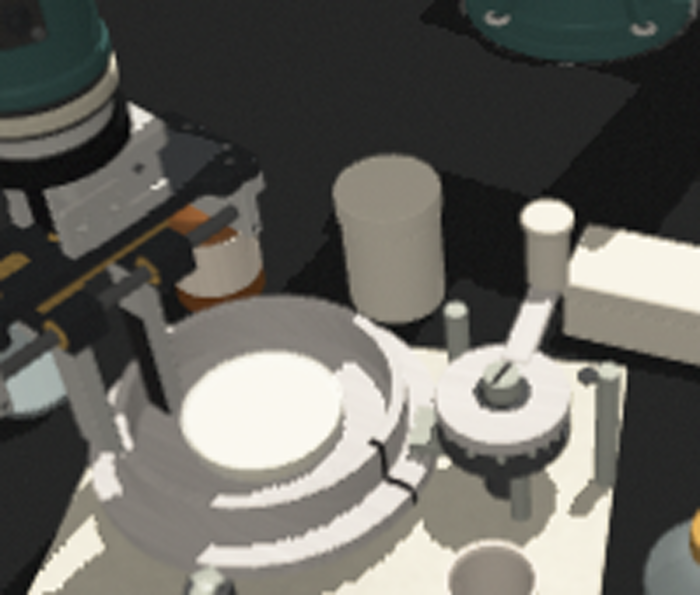

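The inner finger at (160,410) and the outer one at (110,450) straddle the rim. I'll go down 30 mm and pinch.

>>> {"name": "step_arm", "arguments": {
  "targets": [
    [[0.36,1.5,0,15,0],[0.36,1.5,0,30,0],[0.36,1.5,0,30,0],[0.36,1.5,0,30,0],[1,1.5,0,30,0],[1,1.5,0,30,0],[1,1.5,0,30,0],[1,1.5,0,30,0],[1,1.5,0,30,0]]
  ],
  "force": 20
}}

```text
clock: 3.03
tcp_pos: [0.6619, -0.1584, 0.0551]
tool_rot: [0.0, 0.864, 0.504, 0.0]
ft_force: [0.6, 0.8, 0.4]
grip_width: 0.0016
```

Run:
```python
from h import *
s,M=tool();print(s['tcp_pos'],s['grip_width'],s['ft_force'])
d=RB.T@(s['tcp_pos'][:2]-wc);print(np.hypot(*d),np.degrees(np.arctan2(d[1],d[0])))
z=s['tcp_pos'][2]
a0=np.degrees(np.arctan2(d[1],d[0])); r=np.hypot(*d)
P=lambda k:polar(wc,.082,a0-k)
base=polar(wc,.082,a0)
ks=[1,3.5,7.5,12,16.5,21,25.5,29,32,33.5,33.5,33.5]
for R in rows([(*P(k),z,-29.9-k) for k in ks],start=(*base,z),hy0=-29.9): print(R)
```

```text
[ 0.66185033 -0.15839349  0.05507621] 0.0015975335999897687 [0.58773852 0.80803444 0.38427063]
0.08282764936716047 -28.81911698289968
[-1.4, 0.0, 0.0, 1.0]
[-5.0, 0.0, 0.0, 3.5]
[-10.7, -0.4, 0.0, 7.5]
[-17.1, -1.3, 0.0, 12.0]
[-23.4, -2.7, 0.0, 16.5]
[-29.5, -4.5, 0.0, 21.0]
[-35.5, -6.9, 0.0, 25.5]
[-40.1, -9.1, 0.0, 29.0]
[-43.8, -11.1, 0.0, 32.0]
[-45.7, -12.2, 0.0, 33.5]
[-45.7, -12.2, 0.0, 33.5]
[-45.7, -12.2, 0.0, 33.5]
```

The opening is 1.6 mm where the rim should give 8, so nothing is gripped. I'll look.

Run:
```python
from h import *
t=optics.grab_frame('scene');crop('',t,160,100,160,130,4.8,'pics/s3.png')
t=optics.grab_frame('top');crop('',t,300,120,140,110,5.5,'pics/t3.png')
print(read_state()['grip_width'], read_state()['tcp_pos'])
```

```text
0.0006510024369339067 [ 0.66161463 -0.15832685  0.05463589]
```

View pics/s3.png

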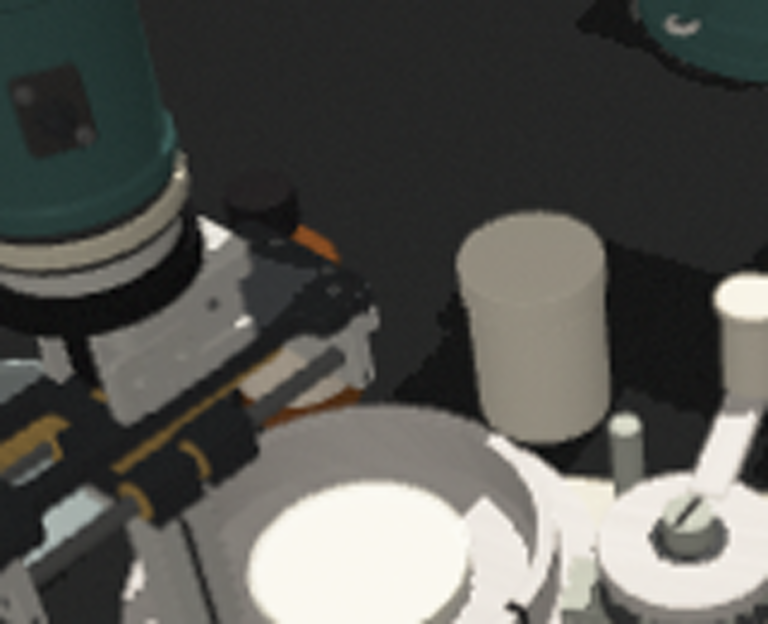

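View pics/t3.png

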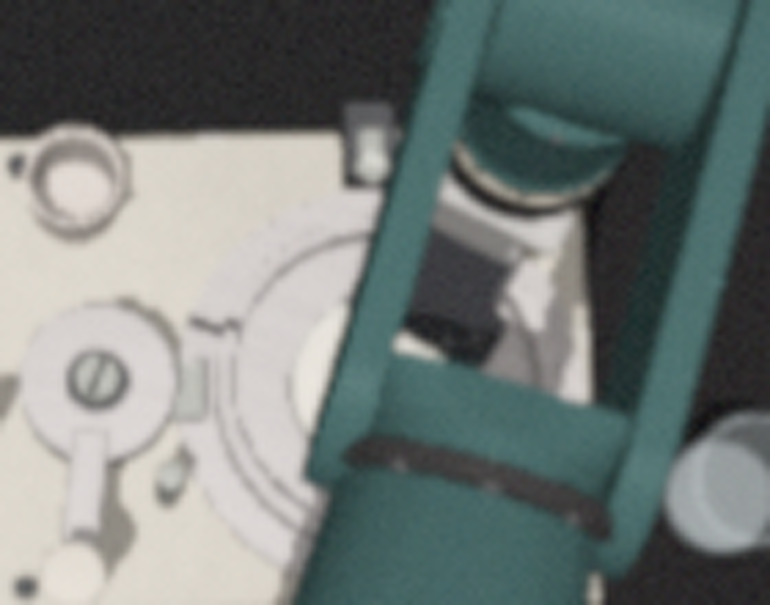

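Run:
```python
from h import *
t=optics.grab_frame('scene');crop('',t,150,170,130,110,6,'pics/s4.png')
s,M=tool()
print(s['grip_width'],s['tcp_pos'],proj('scene',[s['tcp_pos'],[*polar(wc,.082,-30),.073],[*polar(wc,.082,-90),.073]]))
```

```text
0.0004005513940282807 [ 0.66158602 -0.15831055  0.05450765] [[205.99481181 243.15865158]
 [203.71134789 236.55772863]
 [195.66349817 208.63722625]]
```

View pics/s4.png

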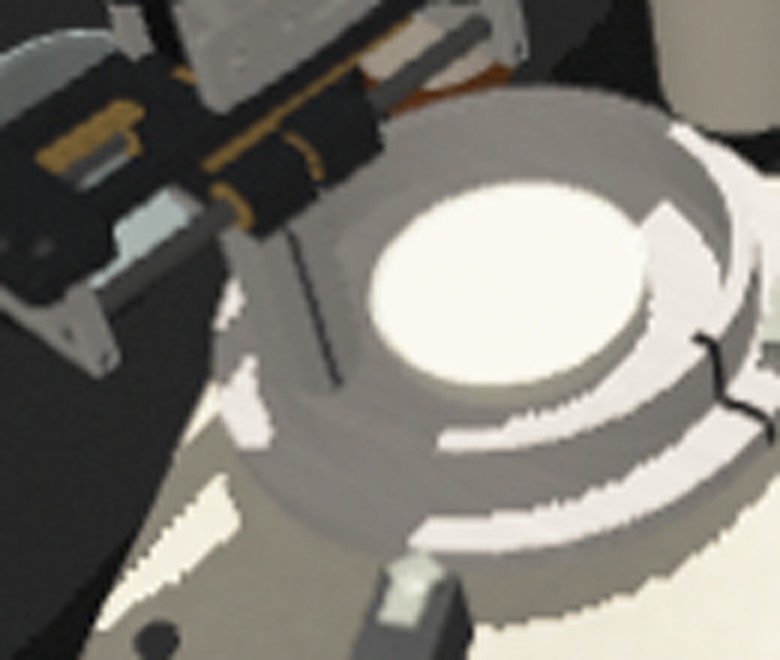

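Run:
```python
from h import *
T=np.array([.6593,-.1609,.0843]);y=np.array([.87,-.492,0]);x=np.array([.492,.87,0])
def show(P,off,f): return ((proj('scene',P)-off)*f).round().tolist()
print('s2 in/out tips', show([T-y*.015,T-y*.0275,T+y*.015,T+y*.0275],(160,100),3.5))
T=read_state()['tcp_pos']
q=[T+y*a+x*b+[0,0,c] for a in(-.0125,.0125) for b in(-.008,.008) for c in (0,.02)]
print('s4',show(q,(150,170),6))
t=optics.grab_frame('scene').copy()
im=cv2.resize(t[170:280,150:280],None,fx=6,fy=6,interpolation=cv2.INTER_CUBIC)
im=np.clip((im/255.)**.5*255,0,255).astype(np.uint8)
for r,z,c in((.078,.073,(0,255,0)),(.086,.073,(0,255,255)),(.105,.045,(255,0,255)),(.048,.06,(255,0,0))):
    for a in range(0,360,3):
        u=((proj('scene',[[*polar(wc,r,a),z]])[0]-(150,170))*6+2.5).astype(int);cv2.circle(im,tuple(map(int,u)),1,c,-1)
for k in q:
    u=((proj('scene',[k])[0]-(150,170))*6+2.5).astype(int);cv2.circle(im,tuple(map(int,u)),4,(0,0,255),-1)
cv2.imwrite('pics/s5.png',im)
```

```text
s2 in/out tips [[167.0, 447.0], [184.0, 433.0], [126.0, 480.0], [108.0, 494.0]]
s4 [[348.0, 404.0], [336.0, 365.0], [381.0, 427.0], [369.0, 387.0], [291.0, 451.0], [277.0, 412.0], [324.0, 475.0], [311.0, 435.0]]
```

View pics/s5.png

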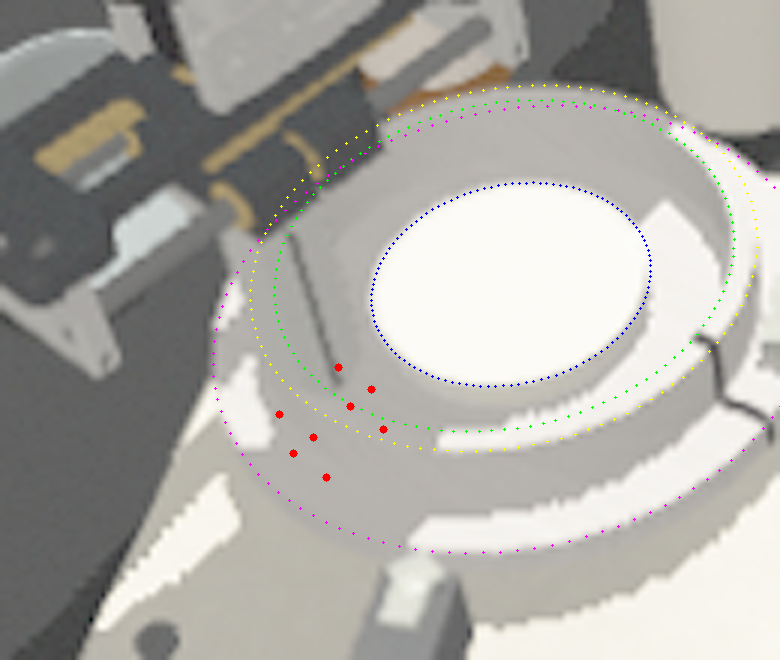

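Run:
```python
from h import *
t=np.mean([optics.grab_frame('scene').astype(float) for _ in range(4)],0)
c=t[200:260,180:260]
c=np.clip((c-60)*2.6,0,255).astype(np.uint8)
cv2.imwrite('pics/s6.png',cv2.resize(c,None,fx=9,fy=9,interpolation=cv2.INTER_CUBIC))
t=np.mean([optics.grab_frame('top').astype(float) for _ in range(4)],0)
c=t[150:210,350:430]
c=np.clip((c-10)*1.6,0,255).astype(np.uint8)
cv2.imwrite('pics/t6.png',cv2.resize(c,None,fx=9,fy=9,interpolation=cv2.INTER_CUBIC))
```

```text
(no output)
```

View pics/s6.png

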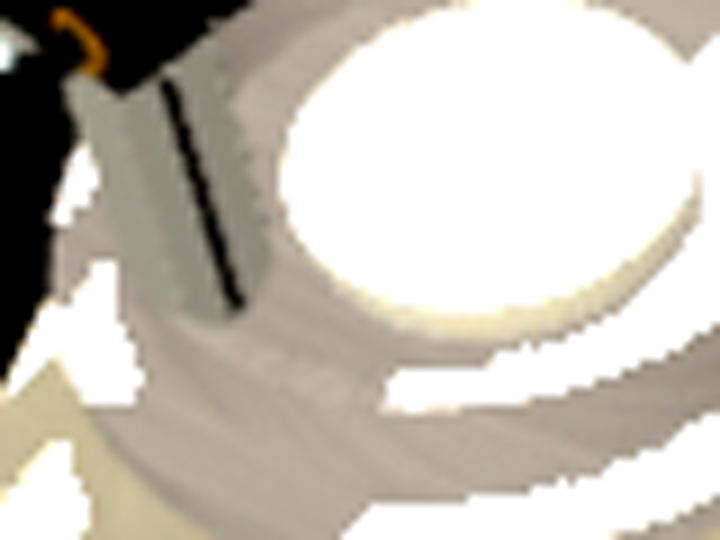

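View pics/t6.png

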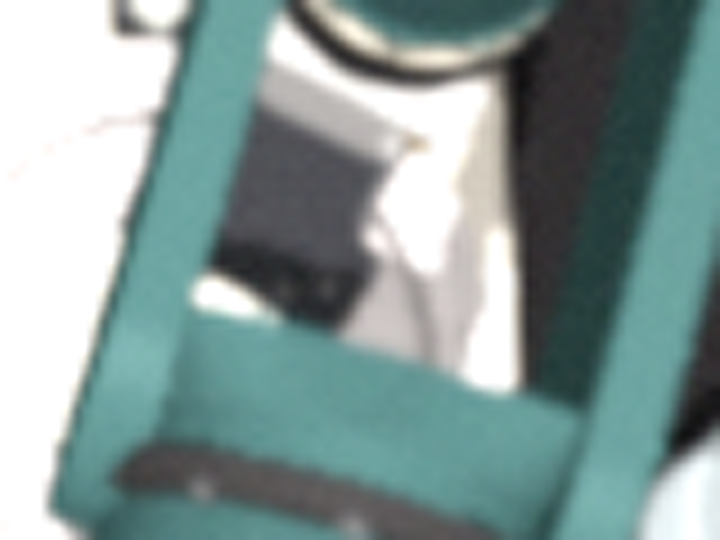

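Run:
```python
from h import *
print('now: at z.0545',unproj('scene',[(206.4,234.2)],.0545),'at .073',unproj('scene',[(206.4,234.2)],.073),read_state()['tcp_pos'])
t=cv2.imread('pics/s2.png') 
c=t[230:480,0:260]
cv2.imwrite('pics/s2z.png',cv2.resize(np.clip((c-40.)*1.8,0,255).astype(np.uint8),None,fx=2.4,fy=2.4))
# start pose: check tip in initial pictures
print(proj('top',[[.1565,-.5266,.1733]]),proj('scene',[[.1565,-.5266,.1733]]))
```

```text
now: at z.0545 [[ 0.63918277 -0.16507306  0.0545    ]] at .073 [[ 0.65384157 -0.15623304  0.073     ]] [ 0.66154904 -0.15832872  0.05444778]
[[545.80634859 354.7611797 ]] [[131.41985958  62.21444296]]
```

View pics/s2z.png

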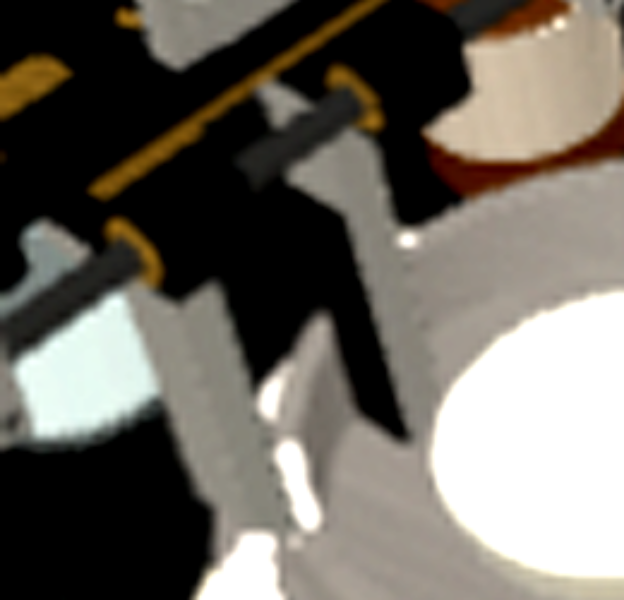

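Run:
```python
from h import *
t=cv2.imread('pics/scene0.png');cv2.imwrite('pics/s0g.png',cv2.resize(np.clip(t[0:90,60:190]*1.6,0,255).astype(np.uint8),None,fx=6,fy=6,interpolation=cv2.INTER_CUBIC))
T=np.array([.1565,-.5266,.1733]);y=np.array([.285,-.9586,0]);x=np.array([.9586,.285,0])
for c in(0,.02,.04):
  print(((proj('scene',[T+a*y+[0,0,c] for a in(-.0595,-.047,.047,.0595)])-(60,0))*6).round().tolist())
```

```text
[[558.0, 362.0], [531.0, 364.0], [326.0, 382.0], [298.0, 385.0]]
[[546.0, 321.0], [519.0, 323.0], [311.0, 341.0], [283.0, 344.0]]
[[534.0, 279.0], [506.0, 282.0], [295.0, 299.0], [267.0, 302.0]]
```

View pics/s0g.png

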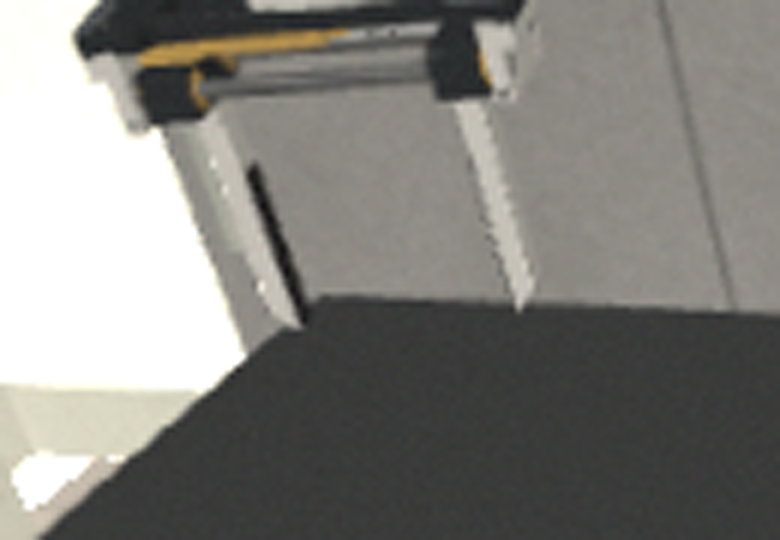

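Run:
```python
from h import *
from scipy.optimize import least_squares
obs=[]
# (T,y,x,[(a,b,px)])
T0=np.array([.1565,-.5266,.1733]);y0=np.array([.285,-.9586,0]);x0=np.array([.9586,.285,0])
T1=np.array([.6593,-.1609,.0843]);T2=np.array([.6615,-.1583,.0545]);y1=np.array([.87,-.492,0]);x1=np.array([.492,.87,0])
ob=[(T0,y0,x0,.047,.008,(60+304/6,324/6)),(T0,y0,x0,-.047,.008,(60+522/6,308/6)),
(T1,y1,x1,-.015,.008,(208.2,218.1)),(T1,y1,x1,.015,.008,(193.9,228.8)),(T2,y1,x1,0,.008,(206.4,234.2))]
for mode in('world','tool'):
  def f(d):
    r=[]
    for T,y,x,a,b,u in ob:
        D=d if mode=='world' else d[0]*x+d[1]*y+np.array([0,0,d[2]])
        r+=list(proj('scene',[T+a*y+b*x+D])[0]-u)
    return np.array(r)
  s=least_squares(f,[0,0,0]);print(mode,s.x,s.fun.round(1), np.linalg.inv(s.jac.T@s.jac).diagonal()**.5)
print(proj('scene',[[0,0,0]]),proj('top',[[0,0,0]]))
```

```text
world [-2.03320831e-03  7.89233886e-05  2.96586188e-02] [-0.4  0.5 -1.7  0.1 -0.2  0.2  1.8 -0.9 -0.3  0.3] [0.00319562 0.00217162 0.00316257]
tool [-0.00264418 -0.00197264  0.02870657] [ 0.3  0.6 -1.   0.3 -0.7  0.1  1.4 -1.  -0.7  0.1] [0.00202728 0.00107892 0.00191698]
[[324.40831193  99.72973189]] [[330.07724827 402.95001782]]
```

The fingertips show consistently about 29 mm higher than the reported TCP, in both the home pose and here (fit residuals ≤1.8 px). That also explains the empty pinch above the rim, so I'll treat tip z as TCP z + 29 mm. Now I reopen and lower in stages, watching force and picture.

>>> {"name": "step_arm", "arguments": {
  "targets": [
    [[0.36,0,0,0,0],[0.36,0,0,0,0],[0.36,0,0,0,0],[0.36,0,0,0,0],[0.36,0,0,0,0],[0.36,0,0,8,0],[0.36,0,0,14,0],[0.36,0,0,20,0],[0.36,0,0,20,0]]
  ]
}}

```text
clock: 4.38
tcp_pos: [0.66, -0.1578, 0.0317]
tool_rot: [-0.002, 0.864, 0.504, -0.001]
ft_force: [-0.3, -0.5, -1.0]
grip_width: 0.0302
```

Run:
```python
from h import *
s=read_state();print(s['tcp_pos'],s['grip_width'],s['ft_force'])
t=optics.grab_frame('scene')
cv2.imwrite('pics/s7.png',cv2.resize(np.clip((t[180:270,165:285]-40.)*1.8,0,255).astype(np.uint8),None,fx=6,fy=6,interpolation=cv2.INTER_CUBIC))
```

```text
[ 0.66002315 -0.15784396  0.03165175] 0.030193667287157836 [-0.27325672 -0.53164957 -1.02607885]
```

View pics/s7.png

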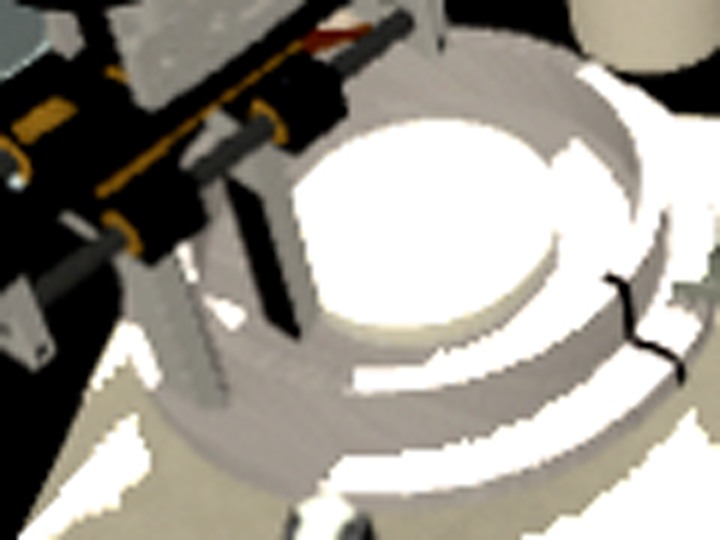

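The fingers now straddle the rim wall. I'll go 5 mm lower and pinch.

>>> {"name": "step_arm", "arguments": {
  "targets": [
    [[0.36,0,0,5,0],[0.36,0,0,5,0],[1,0,0,5,0],[1,0,0,5,0],[1,0,0,5,0],[1,0,0,5,0],[1,0,0,5,0]]
  ],
  "force": 25
}}

```text
clock: 5.02
tcp_pos: [0.6621, -0.1588, 0.0299]
tool_rot: [0.001, 0.864, 0.504, 0.0]
ft_force: [1.2, -1.4, -0.6]
grip_width: 0.0075
```

Run:
```python
from h import *
s,M=tool();print(s['tcp_pos'],s['grip_width'],s['ft_force'])
d=RB.T@(s['tcp_pos'][:2]-wc);a0=np.degrees(np.arctan2(d[1],d[0]));print(np.hypot(*d),a0)
z=s['tcp_pos'][2]
base=polar(wc,.082,a0)
ks=[1,3.5,7.5,12,16.5,21,25.5,29,32,33.5,33.5,33.5]
h=a0+YAW
for R in rows([(*polar(wc,.082,a0-k),z,h-k) for k in ks],start=(*base,z),hy0=h): print(R)
```

```text
[ 0.66214758 -0.15884081  0.02988881] 0.007505330024531186 [ 1.24943229 -1.42165792 -0.56710118]
0.08330115606369833 -28.993958197793503
[-1.4, -0.0, 0.0, 1.0]
[-5.0, -0.2, 0.0, 3.5]
[-10.7, -0.7, 0.0, 7.5]
[-17.0, -1.8, 0.0, 12.0]
[-23.3, -3.4, 0.0, 16.5]
[-29.4, -5.4, 0.0, 21.0]
[-35.3, -8.0, 0.0, 25.5]
[-39.8, -10.3, 0.0, 29.0]
[-43.5, -12.5, 0.0, 32.0]
[-45.3, -13.6, 0.0, 33.5]
[-45.3, -13.6, 0.0, 33.5]
[-45.3, -13.6, 0.0, 33.5]
```

The rim is gripped (opening 7.5 mm). Now the first half of the arc.

>>> {"name": "step_arm", "arguments": {
  "targets": [
    [[1,-1.4,0,0,1],[1,-5,-0.2,0,3.5],[1,-10.7,-0.7,0,7.5],[1,-17,-1.8,0,12],[1,-23.3,-3.4,0,16.5],[1,-29.4,-5.4,0,21],[1,-35.3,-8,0,25.5],[1,-39.8,-10.3,0,29],[1,-43.5,-12.5,0,32],[1,-45.3,-13.6,0,33.5],[1,-45.3,-13.6,0,33.5]]
  ]
}}

```text
clock: 5.93
tcp_pos: [0.6278, -0.1931, 0.0299]
tool_rot: [0.002, 0.973, 0.233, 0.0]
ft_force: [2.2, -5.3, -2.1]
grip_width: 0.0075
```

Run:
```python
from h import *
s,M=tool();print(s['tcp_pos'],s['grip_width'],s['ft_force'])
d=RB.T@(s['tcp_pos'][:2]-wc);print(np.hypot(*d),np.degrees(np.arctan2(d[1],d[0])),'hy',np.degrees(np.arctan2(M[1,1],M[0,1])))
t=optics.grab_frame('scene');crop('',t,160,150,180,140,4.2,'pics/s8.png')
```

```text
[ 0.62780511 -0.19305635  0.02989077] 0.007537466360799205 [ 2.16353935 -5.27995652 -2.13510218]
0.08340839283564773 -62.80472127325097 hy -63.07069676129323
```

View pics/s8.png

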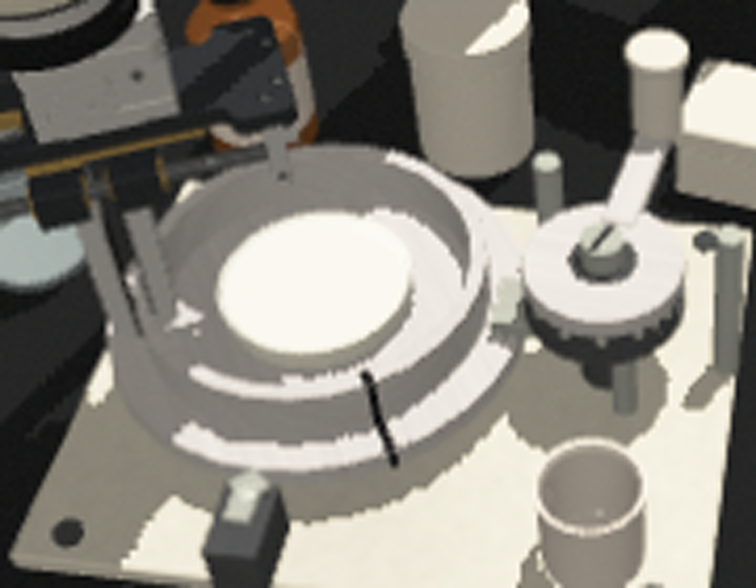

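Run:
```python
from h import *
q=unproj('scene',[(160+396/4.2,150+463/4.2)],.045)[0][:2];d=RB.T@(q-wc);print('mark',np.hypot(*d),np.degrees(np.arctan2(d[1],d[0])))
q=unproj('scene',[(160+366/4.2,150+374/4.2)],.073)[0][:2];d=RB.T@(q-wc);print('mark',np.hypot(*d),np.degrees(np.arctan2(d[1],d[0])))
s,M=tool();a0=-62.8;z=.03;base=polar(wc,.082,a0);h=a0+YAW
ks=[1,3.5,7.5,12,16.5,21,25.5,29,32,33]
for R in rows([(*polar(wc,.082,a0-k),z,h-k) for k in ks],start=(*base,z),hy0=h): print(R)
```

```text
mark 0.1130255919210297 33.12991274791787
mark 0.08043421986123989 33.59932159654037
[-1.4, -0.0, 0.0, 1.0]
[-5.0, -0.2, 0.0, 3.5]
[-10.7, -0.7, 0.0, 7.5]
[-17.0, -1.8, 0.0, 12.0]
[-23.3, -3.4, 0.0, 16.5]
[-29.4, -5.4, 0.0, 21.0]
[-35.3, -8.0, 0.0, 25.5]
[-39.8, -10.3, 0.0, 29.0]
[-43.5, -12.5, 0.0, 32.0]
[-44.7, -13.2, 0.0, 33.0]
```

>>> {"name": "step_arm", "arguments": {
  "targets": [
    [[1,-1.4,0,0,1],[1,-5,-0.2,0,3.5],[1,-10.7,-0.7,0,7.5],[1,-17,-1.8,0,12],[1,-23.3,-3.4,0,16.5],[1,-29.4,-5.4,0,21],[1,-35.3,-8,0,25.5],[1,-39.8,-10.3,0,29],[1,-43.5,-12.5,0,32],[1,-45,-13.4,0,33.3],[1,-45,-13.4,0,33.3],[1,-45,-13.4,0,33.3]]
  ]
}}

```text
clock: 6.98
tcp_pos: [0.5811, -0.202, 0.0299]
tool_rot: [0.002, 0.998, -0.055, 0.0]
ft_force: [-0.1, -6.5, -0.6]
grip_width: 0.0075
```

Run:
```python
from h import *
s,M=tool();print(s['tcp_pos'],s['grip_width'],s['ft_force'])
d=RB.T@(s['tcp_pos'][:2]-wc);print(np.hypot(*d),np.degrees(np.arctan2(d[1],d[0])),'hy',np.degrees(np.arctan2(M[1,1],M[0,1])))
t=optics.grab_frame('scene');crop('',t,180,190,100,100,6,'pics/s9.png')
t=optics.grab_frame('top');crop('',t,330,130,80,80,7,'pics/t9.png')
```

```text
[ 0.58105003 -0.20204352  0.02985463] 0.007549103752274323 [-0.064992   -6.53140328 -0.551386  ]
0.08308683909629265 -96.03649492928864 hy -96.32319905572238
```

View pics/s9.png

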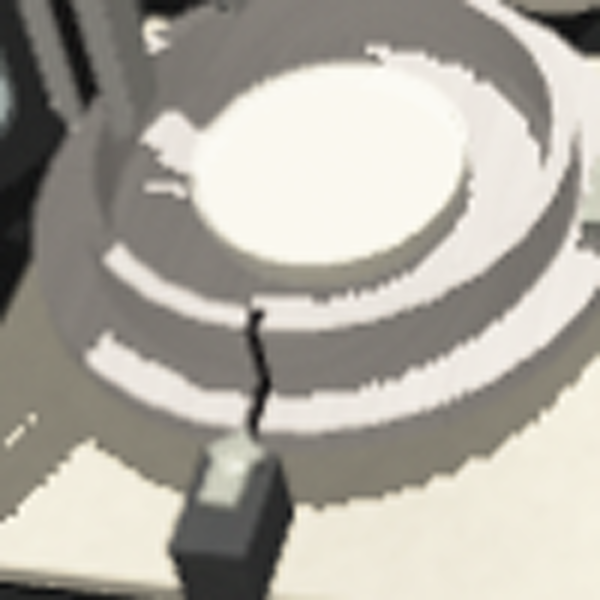

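View pics/t9.png

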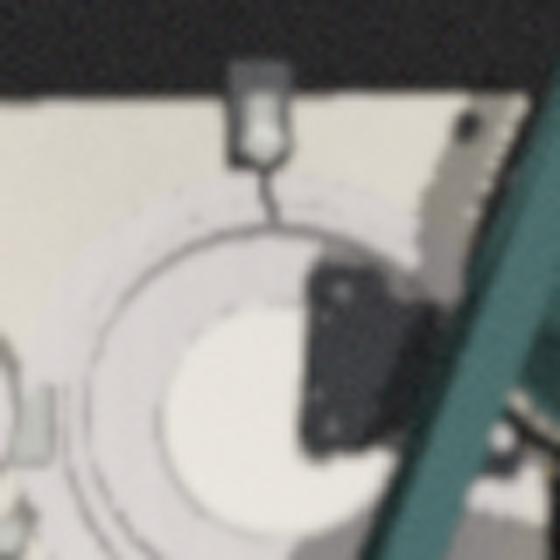

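Run:
```python
from h import *
for n,u,z in(('scene',(180+253/6,190+430/6),.045),('scene',(180+257/6,190+314/6),.073),('scene',(180+242/6,190+440/6),.047),('top',(330+266/7,130+172/7),.045),('top',(330+275/7,130+220/7),.073),('top',(330+265/7,130+163/7),.047)):
    q=unproj(n,[u],z)[0][:2];d=RB.T@(q-wc);print(n,np.hypot(*d),np.degrees(np.arctan2(d[1],d[0])))
```

```text
scene 0.10541129732803443 0.646592496952461
scene 0.08050927334359825 0.11834238277163578
scene 0.1110187445699109 -0.21239846919089764
top 0.10412204288305638 -1.391865627856328
top 0.07773942049921967 -1.3521895452941166
top 0.10739920296409428 -1.0918409280388564
```

Line and pointer agree within about 1° in both views. I'll release and rise.

>>> {"name": "step_arm", "arguments": {
  "targets": [
    [[0.36,0,0,0,0],[0.36,0,0,0,0],[0.36,0,0,0,0],[0.36,0,0,0,0],[0.36,0,0,-30,0],[0.36,0,0,-70,0],[0.36,0,0,-105,0],[0.36,0,0,-130,0],[0.36,0,0,-130,0]]
  ]
}}

```text
clock: 7.83
tcp_pos: [0.5846, -0.2005, 0.1677]
tool_rot: [0.002, 0.999, -0.054, 0.006]
ft_force: [1.3, 0.3, 1.3]
grip_width: 0.03
```

Run:
```python
from h import *
s,M=tool();print(s['tcp_pos'],s['grip_width'],s['ft_force'])
t=optics.grab_frame('scene');crop('',t,180,190,100,100,6,'pics/s10.png')
k=polar(hub,.1,172);print('knob',k)
print(rows([(*k,.16,82+YAW)]))
```

```text
[ 0.58460234 -0.20046091  0.16766747] 0.02998959241556612 [1.33157929 0.25684757 1.2823873 ]
knob [0.48793415 0.03842438]
[[-120.7, -226.6, 4.0, -178.9]]
```

View pics/s10.png

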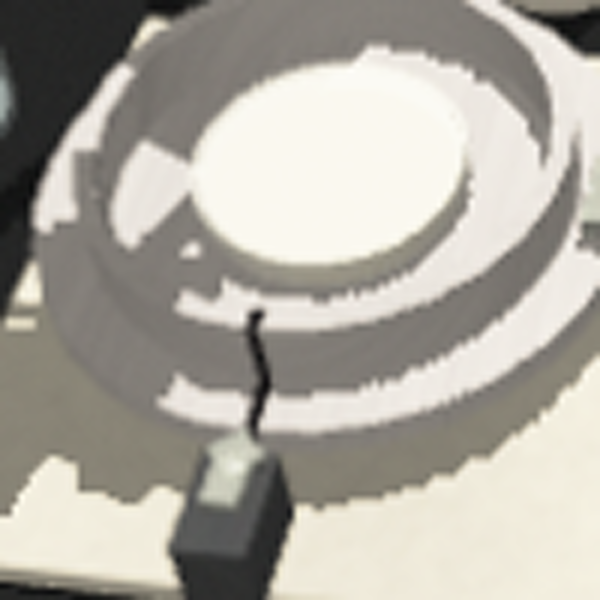

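>>> {"name": "step_arm", "arguments": {
  "targets": [
    [[-0.28,0,0,-5,-7],[-0.28,-20,-40,-5,-14],[-0.28,-40,-70,-5,-21],[-0.28,-60,-110,-5,-28],[-0.28,-80,-150,-5,-35],[-0.28,-100,-185,-5,-42],[-0.28,-120,-215,-5,-49],[-0.28,-120,-225,-5,-56],[-0.28,-120,-225,-5,-63],[-0.28,-120,-225,-5,-70],[-0.28,-120,-225,-5,-77],[-0.28,-120,-225,-5,-84]]
  ]
}}

```text
clock: 8.88
tcp_pos: [0.4849, 0.0378, 0.1619]
tool_rot: [-0.002, 0.776, 0.63, -0.002]
ft_force: [-0.1, -0.2, -0.6]
grip_width: 0.0602
```

>>> {"name": "step_arm", "arguments": {
  "targets": [
    [[-0.28,0,0,0,-7],[-0.28,0,0,0,-14],[-0.28,0,0,0,-21],[-0.28,0,0,0,-28],[-0.28,0,0,0,-35],[-0.28,0,0,0,-42],[-0.28,0,0,0,-49],[-0.28,0,0,0,-56],[-0.28,0,0,0,-63],[-0.28,0,0,0,-70],[-0.28,0,0,0,-77],[-0.28,0,0,0,-84]]
  ]
}}

```text
clock: 9.88
tcp_pos: [0.485, 0.0375, 0.1618]
tool_rot: [-0.002, 0.155, 0.988, -0.0]
ft_force: [0.3, 0.4, 0.4]
grip_width: 0.0601
```

Run:
```python
from h import *
s,M=tool();print(s['tcp_pos'],s['grip_width'],s['ft_force'],s['joint_pos'].round(2))
k=polar(hub,.1,172);print('knob',k)
print(rows([(*k,.08,82+YAW)]))
```

```text
[0.48499737 0.03749332 0.16181776] 0.060103398643226884 [0.33395993 0.44351089 0.4359572 ] [-0.04 -0.05  1.53  0.    1.66 -1.3 ]
knob [0.48793415 0.03842438]
[[-2.5, 1.8, 81.8, -10.6]]
```

>>> {"name": "step_arm", "arguments": {
  "targets": [
    [[-0.28,-1,1,0,-7],[-0.28,-2,1.5,0,-10.5],[-0.28,-2,1.5,20,-10.5],[-0.28,-2,1.5,20,-10.5]]
  ]
}}

```text
clock: 10.22
tcp_pos: [0.4856, 0.0383, 0.1391]
tool_rot: [-0.005, 0.067, 0.998, -0.0]
ft_force: [-1.2, 0.7, -0.9]
grip_width: 0.0605
```

Run:
```python
from h import *
s,M=tool();print(s['tcp_pos'],s['grip_width'],s['ft_force'])
t=optics.grab_frame('scene');crop('',t,270,90,120,110,6,'pics/s11.png')
t=optics.grab_frame('top');crop('',t,270,160,100,90,7,'pics/t11.png')
```

```text
[0.4855942  0.03832114 0.13906364] 0.060471793998548 [-1.24403393  0.68020833 -0.91766312]
```

View pics/s11.png

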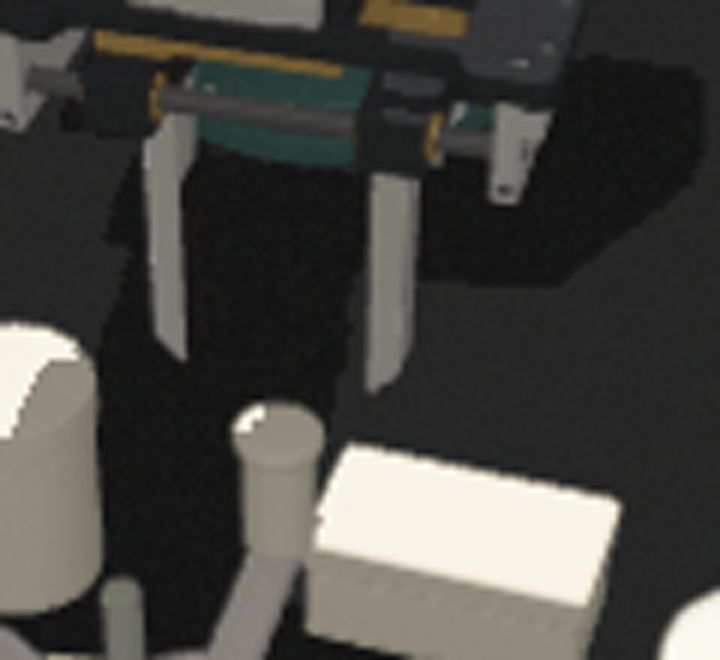

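View pics/t11.png

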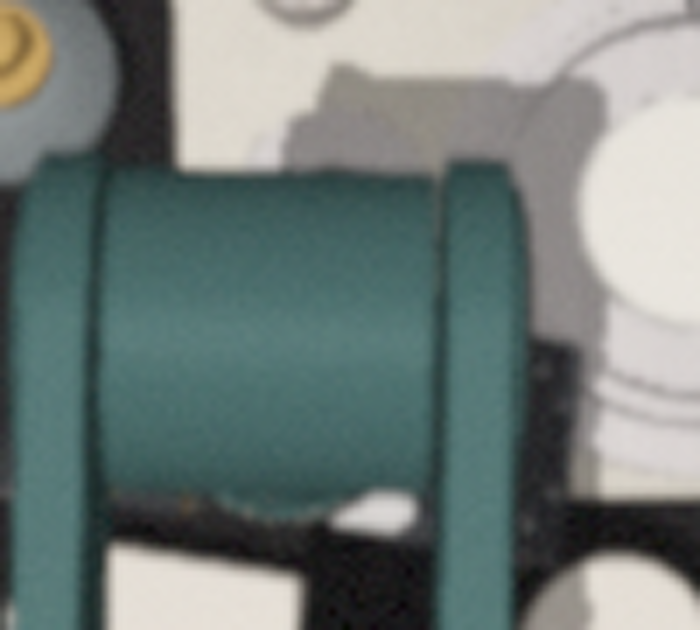

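Run:
```python
from h import *
from scipy.optimize import least_squares
s,M=tool();T=s['tcp_pos'];y=M[:,1]*[1,1,0];x=M[:,0]*[1,1,0];print(y,x)
obs=np.array([(270+187/6,90+360/6),(270+370/6,90+392/6)])
f=lambda d:(proj('scene',[T+a*y-.008*x+[d[0],d[1],.0287+d[2]] for a in(-.03,.03)])-obs).ravel()
print(f([0,0,0]))
for dz in(-.003,0,.003):
  r=least_squares(lambda e:f([e[0],e[1],dz]),[0,0]);print(dz,r.x,r.fun)
k=polar(hub,.1,172);print(proj('scene',[[*k,.143],[*k,.095]]), 'obs cap top', 270+277/6,90+420/6,'knob unproj',unproj('scene',[(270+278/6,90+432/6)],.143))
```

```text
[ 0.13482711  0.99086902 -0.        ] [-0.99085344  0.13482771  0.        ]
[-0.26256724 -0.15224936 -1.99516359 -0.68649553]
-0.003 [-0.00262669  0.00195203] [ 0.93349247  0.31822461 -0.92021954 -0.23129939]
0 [0.00119042 0.00245891] [ 0.84459544  0.29977083 -0.8325032  -0.22031286]
0.003 [0.00500738 0.00296573] [ 0.75459     0.28103923 -0.74370872 -0.20924105]
[[316.33234384 160.82725335]
 [316.38327275 178.18291771]] obs cap top 316.1666666666667 160.0 knob unproj [[0.4917346  0.03892783 0.143     ]]
```

The offset model holds here too. The tips are centred over the knob within about 3 mm, so I'll descend to tip height of about 105 mm and grip.

>>> {"name": "step_arm", "arguments": {
  "targets": [
    [[-0.28,-2.5,-1,20,0],[-0.28,-2.5,-1,45,0],[-0.28,-2.5,-1,58,0],[-0.28,-2.5,-1,62,0],[-0.28,-2.5,-1,62,0],[1,-2.5,-1,62,0],[1,-2.5,-1,62,0],[1,-2.5,-1,62,0],[1,-2.5,-1,62,0],[1,-2.5,-1,62,0]]
  ],
  "force": 30
}}

```text
clock: 11.15
tcp_pos: [0.4917, 0.0366, 0.0833]
tool_rot: [0.001, 0.068, 0.998, -0.0]
ft_force: [-0.2, -0.4, 1.1]
grip_width: 0.0308
```

Run:
```python
from h import *
s,M=tool();print(s['tcp_pos'],s['grip_width'],s['ft_force'],s['ft_torque'])
d=RB.T@(s['tcp_pos'][:2]-hub);print(np.hypot(*d),np.degrees(np.arctan2(d[1],d[0])),'hy',np.degrees(np.arctan2(M[1,1],M[0,1])))
t=optics.grab_frame('scene');crop('',t,270,90,120,110,6,'pics/s12.png')
```

```text
[0.49170901 0.03659857 0.08330461] 0.030835181972038894 [-0.16343024 -0.43171978  1.14308354] [ 0.0637811  -0.07567803 -0.01202635]
0.09603228783793694 172.79319783537605 hy 82.24797153473367
```

View pics/s12.png

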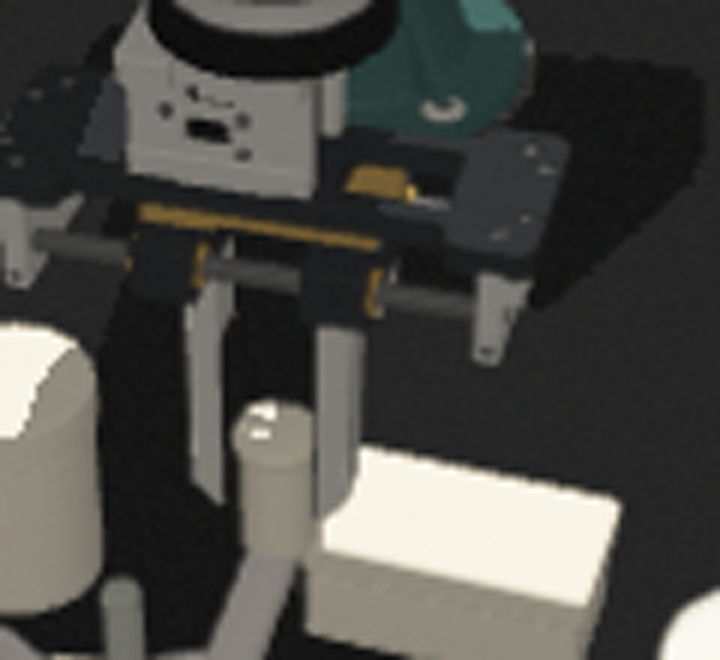

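>>> {"name": "step_arm", "arguments": {
  "targets": [
    [[1,0,0,0,0],[1,0,0,0,0],[1,0,0,0,0]]
  ]
}}

```text
clock: 11.45
tcp_pos: [0.4913, 0.0366, 0.0828]
tool_rot: [0.0, 0.068, 0.998, 0.0]
ft_force: [-0.7, 0.5, 1.8]
grip_width: 0.0309
```

Run:
```python
from h import *
s,M=tool();print(s['tcp_pos'],s['grip_width'],s['ft_force'],s['ft_torque'])
d=RB.T@(s['tcp_pos'][:2]-hub);a0=np.degrees(np.arctan2(d[1],d[0]));print(np.hypot(*d),a0,'hy',np.degrees(np.arctan2(M[1,1],M[0,1])))
t=optics.grab_frame('scene');crop('',t,270,90,120,110,6,'pics/s13.png')
a0=172
for R in rows([(*polar(hub,.1,a0-k),.1,a0-90+YAW-k) for k in(1,3,6,9.5,13,16.5,20,23.5,26.5,28.5,29.5,30)],start=(*polar(hub,.1,a0),.1),hy0=a0-90+YAW):print(R)
```

```text
[0.49132105 0.03664889 0.08280639] 0.030917162962712998 [-0.6530152   0.48092556  1.83659375] [ 0.08626095  0.00170045 -0.00922389]
0.09642345572842129 172.7897237966633 hy 82.25057625661168
[-0.0, 1.7, 0.0, 1.0]
[-0.1, 5.2, 0.0, 3.0]
[-0.5, 10.5, 0.0, 6.0]
[-1.4, 16.5, 0.0, 9.5]
[-2.6, 22.5, 0.0, 13.0]
[-4.1, 28.4, 0.0, 16.5]
[-6.0, 34.2, 0.0, 20.0]
[-8.3, 39.9, 0.0, 23.5]
[-10.5, 44.6, 0.0, 26.5]
[-12.1, 47.7, 0.0, 28.5]
[-13.0, 49.2, 0.0, 29.5]
[-13.4, 50.0, 0.0, 30.0]
```

View pics/s13.png

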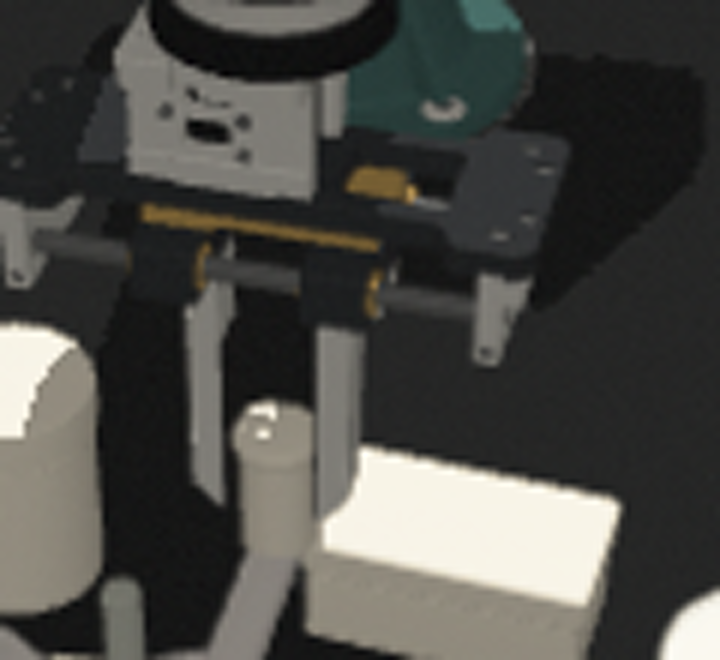

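The knob is held by its cap (30.9 mm). Now pull it clockwise along the arc.

>>> {"name": "step_arm", "arguments": {
  "targets": [
    [[1,0,1.7,0,1],[1,-0.1,5.2,0,3],[1,-0.5,10.5,0,6],[1,-1.4,16.5,0,9.5],[1,-2.6,22.5,0,13],[1,-4.1,28.4,0,16.5],[1,-6,34.2,0,20],[1,-8.3,39.9,0,23.5],[1,-10.5,44.6,0,26.5],[1,-12.1,47.7,0,28.5],[1,-13.4,50,0,30],[1,-13.4,50,0,30]]
  ],
  "force": 40
}}

```text
clock: 12.5
tcp_pos: [0.5105, 0.0842, 0.0825]
tool_rot: [-0.001, 0.324, 0.946, -0.001]
ft_force: [-4.1, -0.8, 4.4]
grip_width: 0.0308
```

```bash
cat > chk.py <<'E'
from h import *
import sys
s,M=tool();print(s['clock'],s['tcp_pos'],s['grip_width'],s['ft_force'].round(1),s['ft_torque'].round(2))
d=RB.T@(s['tcp_pos'][:2]-hub);a0=np.degrees(np.arctan2(d[1],d[0]));print(np.hypot(*d),a0,'hy-base',np.degrees(np.arctan2(M[1,1],M[0,1]))-YAW)
t=optics.grab_frame('scene');crop('',t,180,90,190,170,4,'pics/%s.png'%sys.argv[1])
E
python3 chk.py s14
```

```text
12.5 [0.51048999 0.08420677 0.08254309] 0.030811491353270198 [-4.1 -0.8  4.4] [-0.25  0.48  0.02]
0.09642808879085145 141.95100600053632 hy-base 51.53727058435812
```

View pics/s14.png

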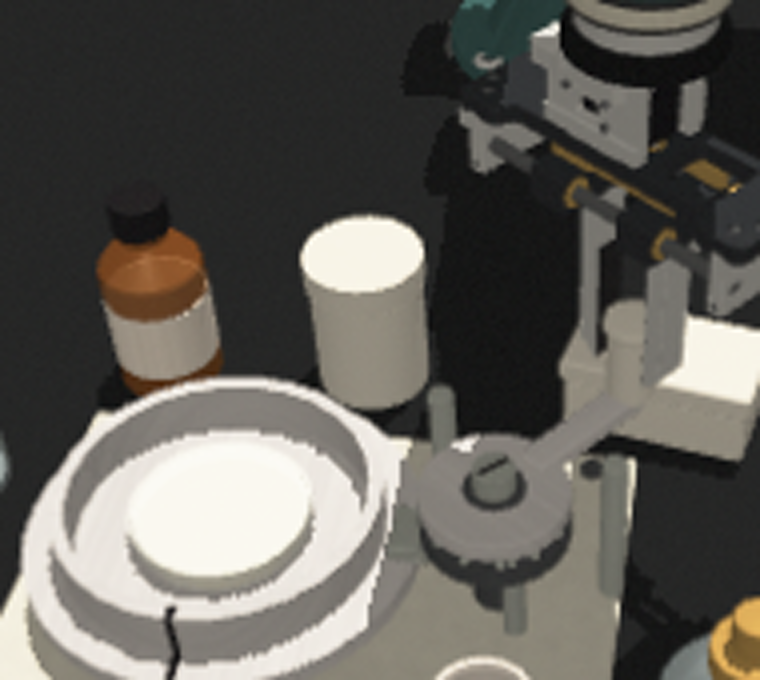

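>>> {"name": "step_arm", "arguments": {
  "targets": [
    [[1,0,1.7,0,1],[1,-0.1,5.2,0,3],[1,-0.5,10.5,0,6],[1,-1.4,16.5,0,9.5],[1,-2.6,22.5,0,13],[1,-4.1,28.4,0,16.5],[1,-6,34.2,0,20],[1,-6.6,35.8,0,21],[1,-6.6,35.8,0,21]]
  ]
}}

```text
clock: 13.3
tcp_pos: [0.5376, 0.1089, 0.0823]
tool_rot: [-0.001, 0.491, 0.871, -0.0]
ft_force: [-4.7, -1.0, 4.3]
grip_width: 0.0309
```

```bash
python3 chk.py s15
```

```text
13.3 [0.53762969 0.10886517 0.08233681] 0.030861316437578407 [-4.7 -1.   4.3] [-0.12  0.84 -0.13]
0.09680166270644747 120.07364389873446 hy-base 30.56642712954601
```

View pics/s15.png

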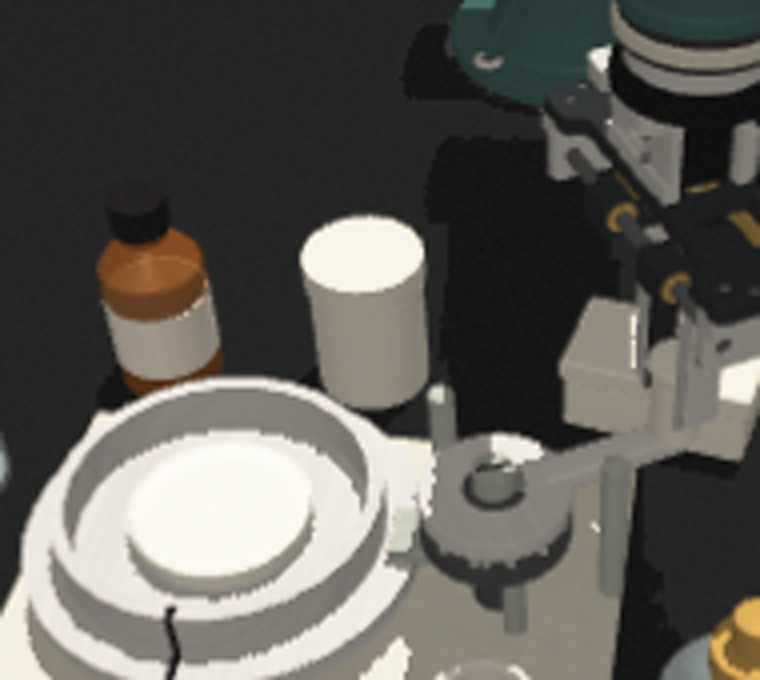

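>>> {"name": "step_arm", "arguments": {
  "targets": [
    [[1,0,-1,-4,0],[1,0,-1,-9,0],[1,0,-1,-13,0],[1,0,-1,-13,0],[1,0,-1,-13,0]]
  ]
}}

```text
clock: 13.77
tcp_pos: [0.5378, 0.1075, 0.0951]
tool_rot: [0.0, 0.491, 0.871, -0.0]
ft_force: [1.1, -2.3, -5.6]
grip_width: 0.0305
```

```bash
python3 chk.py s16
python3 - <<'E'
from h import *
a0=120
for R in rows([(*polar(hub,.0985,a0+k),.1,a0-90+YAW+k) for k in(1.5,4.5,8.5,12.5,16.5,20.5,24.5,28.5,30)],start=(*polar(hub,.0985,a0),.1),hy0=a0-90+YAW):print(R)
E
```

```text
13.7667 [0.53779874 0.10747941 0.09513692] 0.030545299244680045 [ 1.1 -2.3 -5.6] [-0.58 -0.34 -0.04]
0.09552591460043867 120.41141707071785 hy-base 30.54542979674912
[-0.0, -2.6, 0.0, -1.5]
[-0.3, -7.7, 0.0, -4.5]
[-1.1, -14.6, 0.0, -8.5]
[-2.3, -21.3, 0.0, -12.5]
[-4.1, -28.0, 0.0, -16.5]
[-6.2, -34.5, 0.0, -20.5]
[-8.9, -40.8, 0.0, -24.5]
[-11.9, -47.0, 0.0, -28.5]
[-13.2, -49.3, 0.0, -30.0]
```

View pics/s16.png

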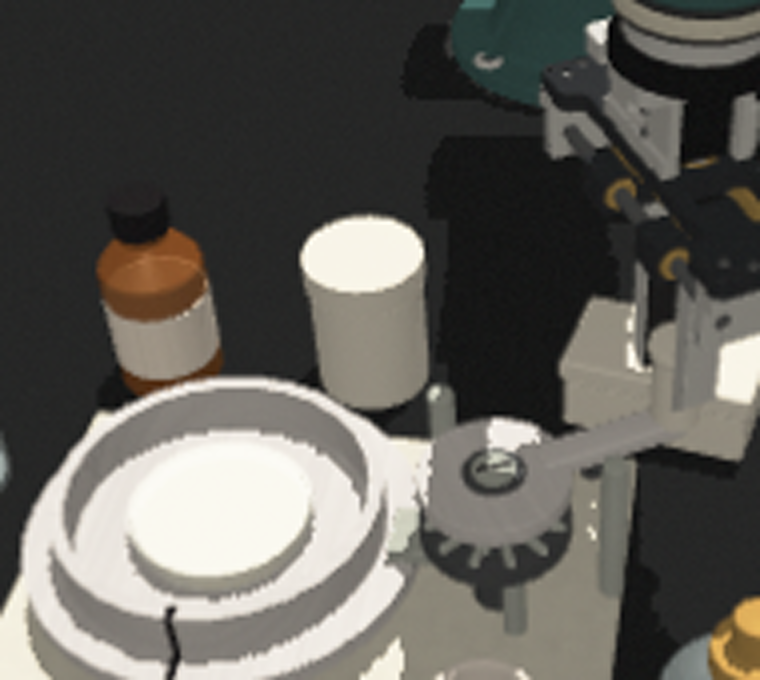

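The lever is lifted: the hub has risen, the teeth show and the force is -5.6 N. Now swing it back 60° while lifted.

>>> {"name": "step_arm", "arguments": {
  "targets": [
    [[1,0,-2.6,0,-1.5],[1,-0.3,-7.7,0,-4.5],[1,-1.1,-14.6,0,-8.5],[1,-2.3,-21.3,0,-12.5],[1,-4.1,-28,0,-16.5],[1,-6.2,-34.5,0,-20.5],[1,-8.9,-40.8,0,-24.5],[1,-11.9,-47,0,-28.5],[1,-13.2,-49.3,0,-30],[1,-13.2,-49.3,0,-30]]
  ]
}}

```text
clock: 14.65
tcp_pos: [0.503, 0.0708, 0.0956]
tool_rot: [0.001, 0.248, 0.969, 0.0]
ft_force: [2.7, -2.3, -4.7]
grip_width: 0.0309
```

>>> {"name": "step_arm", "arguments": {
  "targets": [
    [[1,0,-2.6,0,-1.5],[1,-0.3,-7.7,0,-4.5],[1,-1.1,-14.6,0,-8.5],[1,-2.3,-21.3,0,-12.5],[1,-4.1,-28,0,-16.5],[1,-6.2,-34.5,0,-20.5],[1,-8.9,-40.8,0,-24.5],[1,-11.9,-47,0,-28.5],[1,-13.2,-49.3,0,-30],[1,-13.2,-49.3,0,-30]]
  ]
}}

```text
clock: 15.48
tcp_pos: [0.4915, 0.0219, 0.0958]
tool_rot: [0.002, -0.01, 1.0, 0.001]
ft_force: [4.0, -0.3, -5.4]
grip_width: 0.031
```

```bash
python3 chk.py s17
```

```text
15.4833 [0.49150153 0.02192518 0.09579204] 0.030983482539331288 [ 4.  -0.3 -5.4] [-0.2  -0.91 -0.14]
0.0956891194736528 -178.4294743810586 hy-base 90.52727630223127
```

View pics/s17.png

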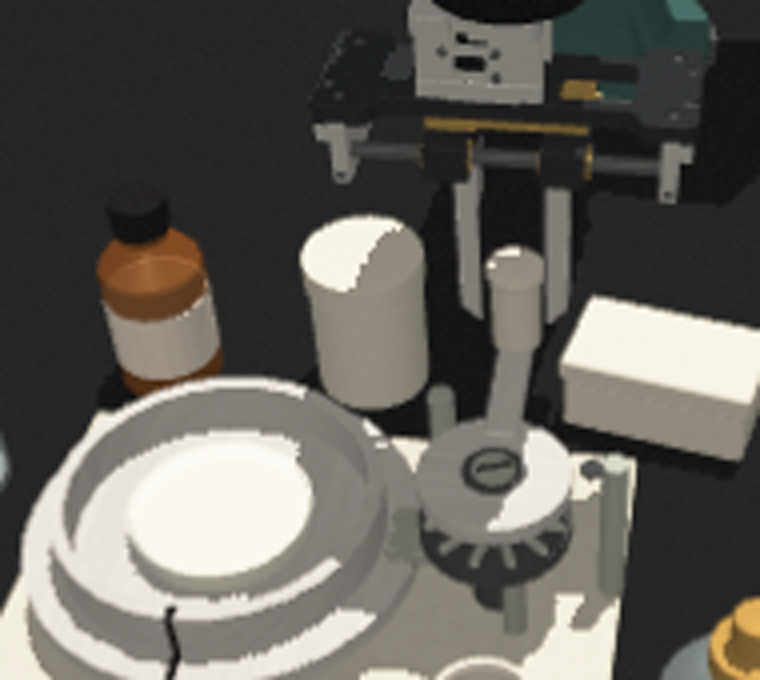

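The lever swung back 60° and the screw slot didn't turn. Now lower it into the teeth.

>>> {"name": "step_arm", "arguments": {
  "targets": [
    [[1,0,0,4,0],[1,0,0,9,0],[1,0,0,13,0],[1,0,0,13.5,0],[1,0,0,13.5,0]]
  ]
}}

```text
clock: 15.95
tcp_pos: [0.4905, 0.0217, 0.0826]
tool_rot: [0.001, -0.011, 1.0, -0.0]
ft_force: [2.7, -1.8, -0.2]
grip_width: 0.0304
```

```bash
python3 chk.py s18
python3 - <<'E'
from h import *
a0=180
for R in rows([(*polar(hub,.098,a0-k),.1,a0-90+YAW-k) for k in(1,3,6,9.5,13,16.5,20,23.5,26,28)],start=(*polar(hub,.098,a0),.1),hy0=a0-90+YAW):print(R)
E
```

```text
15.95 [0.49045067 0.02169839 0.08259755] 0.030435076669489254 [ 2.7 -1.8 -0.2] [-0.28 -0.62 -0.02]
0.09674822675326733 -178.31961618981697 hy-base 90.58851874732629
[-0.0, 1.7, 0.0, 1.0]
[-0.1, 5.1, 0.0, 3.0]
[-0.5, 10.2, 0.0, 6.0]
[-1.3, 16.2, 0.0, 9.5]
[-2.5, 22.0, 0.0, 13.0]
[-4.0, 27.8, 0.0, 16.5]
[-5.9, 33.5, 0.0, 20.0]
[-8.1, 39.1, 0.0, 23.5]
[-9.9, 43.0, 0.0, 26.0]
[-11.5, 46.0, 0.0, 28.0]
```

View pics/s18.png

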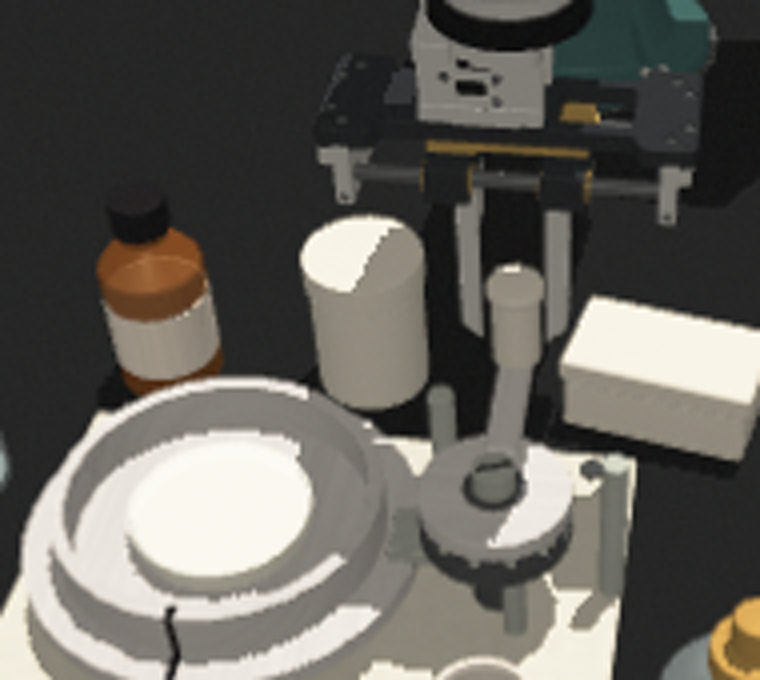

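The lever is fully seated. Second pull.

>>> {"name": "step_arm", "arguments": {
  "targets": [
    [[1,0,1.7,0,1],[1,-0.1,5.1,0,3],[1,-0.5,10.2,0,6],[1,-1.3,16.2,0,9.5],[1,-2.5,22,0,13],[1,-4,27.8,0,16.5],[1,-5.9,33.5,0,20],[1,-8.1,39.1,0,23.5],[1,-9.9,43,0,26],[1,-11.5,46,0,28],[1,-11.5,46,0,28]]
  ]
}}

```text
clock: 16.92
tcp_pos: [0.5002, 0.068, 0.0823]
tool_rot: [-0.0, 0.232, 0.973, -0.001]
ft_force: [0.1, -2.6, 2.1]
grip_width: 0.0306
```

```bash
python3 chk.py s19
python3 - <<'E'
from h import *
a0=152
for R in rows([(*polar(hub,.098,a0-k),.1,a0-90+YAW-k) for k in(1,3,5.5,8,10.5,13,15,17)],start=(*polar(hub,.098,a0),.1),hy0=a0-90+YAW):print(R)
E
```

```text
16.9167 [0.50020714 0.06797061 0.08230937] 0.030559908380964933 [ 0.1 -2.6  2.1] [-0.47 -0.28  0.06]
0.09665804698998487 153.3747703118619 hy-base 62.54406639995775
[-0.0, 1.7, 0.0, 1.0]
[-0.1, 5.1, 0.0, 3.0]
[-0.5, 9.4, 0.0, 5.5]
[-1.0, 13.6, 0.0, 8.0]
[-1.6, 17.9, 0.0, 10.5]
[-2.5, 22.0, 0.0, 13.0]
[-3.3, 25.4, 0.0, 15.0]
[-4.3, 28.7, 0.0, 17.0]
```

View pics/s19.png

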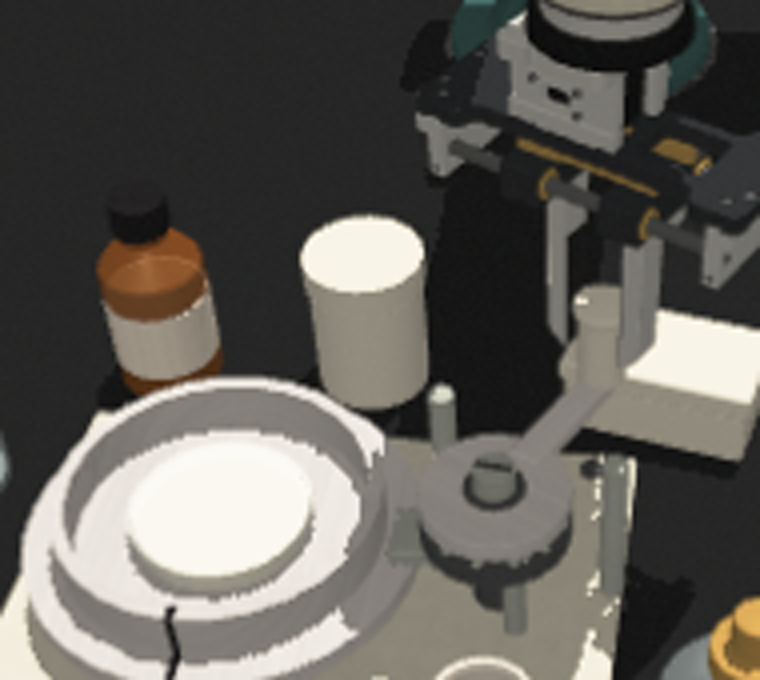

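Run:
```python
from h import *
L=[]
for n in('s14','s15','s17','s18','s19'):
    c=cv2.imread(f'pics/{n}.png')[440:530,430:560]; L.append(cv2.resize(np.clip((c-30.)*2.,0,255).astype(np.uint8),None,fx=2,fy=2))
L.append(L[-1]*0)
cv2.imwrite('pics/slot.png',np.vstack([np.hstack(L[:3]),np.hstack(L[3:])]))
```

```text
(no output)
```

View pics/slot.png

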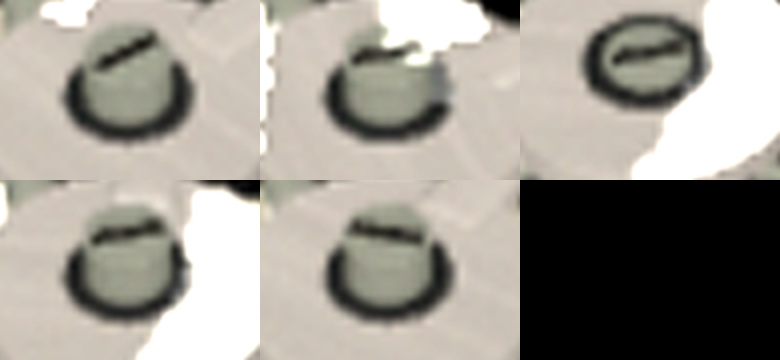

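The slot turned clockwise with the second pull, so the teeth are engaged. Continue to the stop.

>>> {"name": "step_arm", "arguments": {
  "targets": [
    [[1,0,1.7,0,1],[1,-0.1,5.1,0,3],[1,-0.5,9.4,0,5.5],[1,-1,13.6,0,8],[1,-1.6,17.9,0,10.5],[1,-2,20,0,12],[1,-2,20,0,12]]
  ]
}}

```text
clock: 17.55
tcp_pos: [0.5108, 0.0852, 0.0822]
tool_rot: [-0.001, 0.332, 0.943, -0.0]
ft_force: [-1.0, -2.3, 3.5]
grip_width: 0.0305
```

```bash
python3 chk.py s20
```

```text
17.55 [0.51080172 0.08515194 0.08216977] 0.0305329937966716 [-1.  -2.3  3.5] [-0.39  0.06  0.14]
0.09675870201261408 141.3941828029784 hy-base 50.565317858630166
```

>>> {"name": "step_arm", "arguments": {
  "targets": [
    [[1,0,1.7,0,1],[1,-0.1,3.4,0,2],[1,-0.1,5.1,0,3],[1,-0.3,6.8,0,4],[1,-0.3,6.8,0,4]]
  ]
}}

```text
clock: 18.02
tcp_pos: [0.5153, 0.0906, 0.0821]
tool_rot: [-0.001, 0.365, 0.931, 0.0]
ft_force: [-4.0, -0.6, 5.3]
grip_width: 0.0307
```

```bash
python3 chk.py s21
```

```text
18.0167 [0.51533293 0.09055336 0.08206918] 0.030681525227269794 [-4.  -0.6  5.3] [-0.16  0.5   0.18]
0.09676223485516315 137.2184705239442 hy-base 46.50745204243165
```

View pics/s21.png

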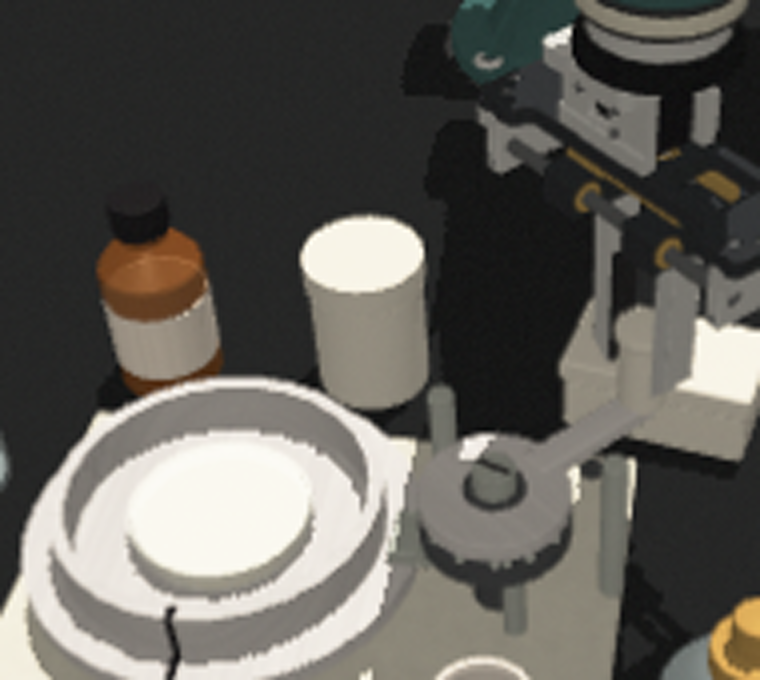

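>>> {"name": "step_arm", "arguments": {
  "targets": [
    [[1,0,1.7,0,1],[1,-0.1,3.4,0,2],[1,-0.1,5.1,0,3],[1,-0.3,6.8,0,4],[1,-0.3,6.8,0,4]]
  ]
}}

```text
clock: 18.48
tcp_pos: [0.5201, 0.0955, 0.0821]
tool_rot: [-0.001, 0.397, 0.918, 0.0]
ft_force: [-5.2, -0.1, 5.1]
grip_width: 0.0309
```

```bash
python3 chk.py s22
```

```text
18.4833 [0.52008533 0.09549465 0.08206679] 0.030926289423322696 [-5.2 -0.1  5.1] [-0.11  0.55  0.19]
0.09679285381013776 133.1587979109003 hy-base 42.515235099652834
```

>>> {"name": "step_arm", "arguments": {
  "targets": [
    [[1,0,1.7,0,1],[1,-0.1,3.4,0,2],[1,-0.1,5.1,0,3],[1,-0.3,6.8,0,4],[1,-0.3,6.8,0,4]]
  ]
}}

```text
clock: 18.95
tcp_pos: [0.5252, 0.1001, 0.0821]
tool_rot: [-0.001, 0.429, 0.903, 0.0]
ft_force: [-3.2, -0.4, 6.0]
grip_width: 0.0307
```

```bash
python3 chk.py s23;python3 - <<'E'
from h import *
L=[]
for n in('s19','s20','s21','s22','s23'):
    c=cv2.imread(f'pics/{n}.png')[430:520,430:560]; L.append(cv2.resize(np.clip((c-30.)*2.,0,255).astype(np.uint8),None,fx=2,fy=2))
L.append(L[-1]*0)
cv2.imwrite('pics/slot2.png',np.vstack([np.hstack(L[:3]),np.hstack(L[3:])]))
E
```

```text
18.95 [0.52515497 0.10011624 0.08208059] 0.03074540087451576 [-3.2 -0.4  6. ] [-0.04  0.61  0.19]
0.09685899774305969 129.09876671152776 hy-base 38.52330980200664
```

View pics/slot2.png

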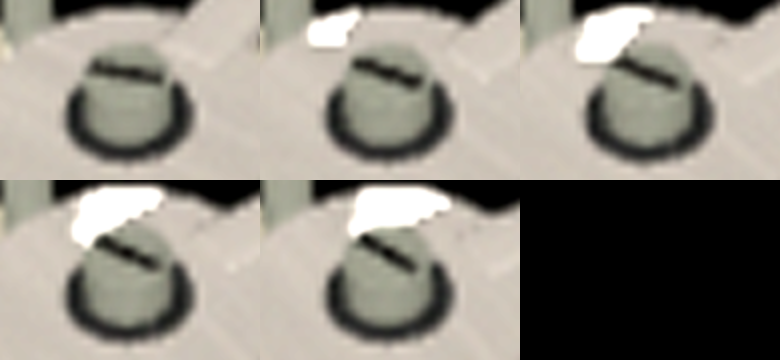

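View pics/s23.png

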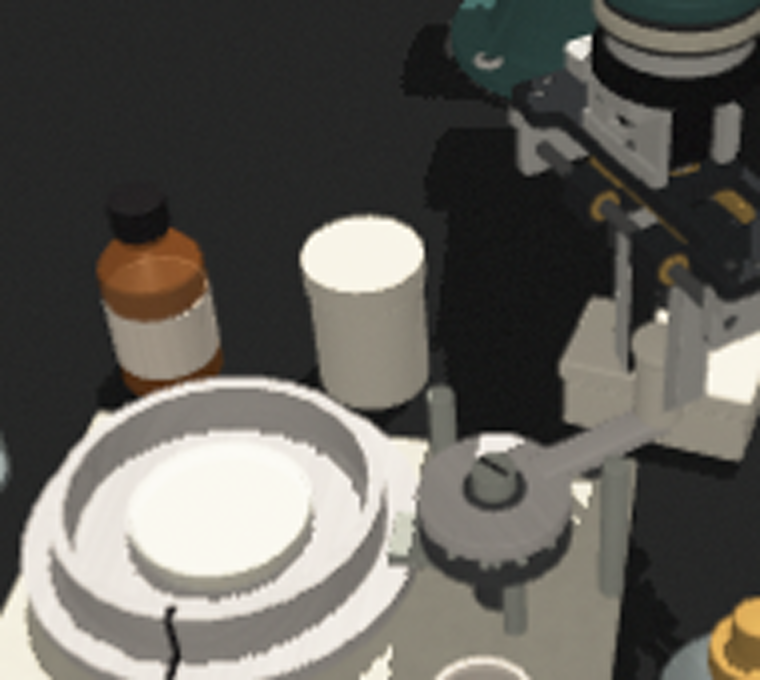

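>>> {"name": "step_arm", "arguments": {
  "targets": [
    [[1,0,1.7,0,1],[1,-0.1,3.4,0,2],[1,-0.1,5.1,0,3],[1,-0.3,6.8,0,4],[1,-0.3,6.8,0,4]]
  ]
}}

```text
clock: 19.42
tcp_pos: [0.5284, 0.103, 0.0817]
tool_rot: [-0.003, 0.459, 0.888, -0.002]
ft_force: [-9.1, -3.7, 7.7]
grip_width: 0.0308
```

```bash
python3 chk.py s24
```

```text
19.4167 [0.52836979 0.10295791 0.08172083] 0.030771960394686708 [-9.1 -3.7  7.7] [-0.65  1.49  0.75]
0.0970813439195413 126.56675731099415 hy-base 34.62054291092064
```

>>> {"name": "step_arm", "arguments": {
  "targets": [
    [[1,0,1.5,0,0],[1,0,3,0,0],[1,0,3,0,0],[1,0,3,0,0]]
  ]
}}

```text
clock: 19.8
tcp_pos: [0.5288, 0.1036, 0.0815]
tool_rot: [-0.004, 0.459, 0.888, -0.004]
ft_force: [-12.2, -4.9, 9.1]
grip_width: 0.0304
```

```bash
python3 chk.py s25
```

```text
19.8 [0.52881021 0.1035843  0.08146969] 0.030409587220947647 [-12.2  -4.9   9.1] [-0.99  2.23  0.73]
0.09731624634206837 126.13715336206562 hy-base 34.61934551217269
```

View pics/s25.png

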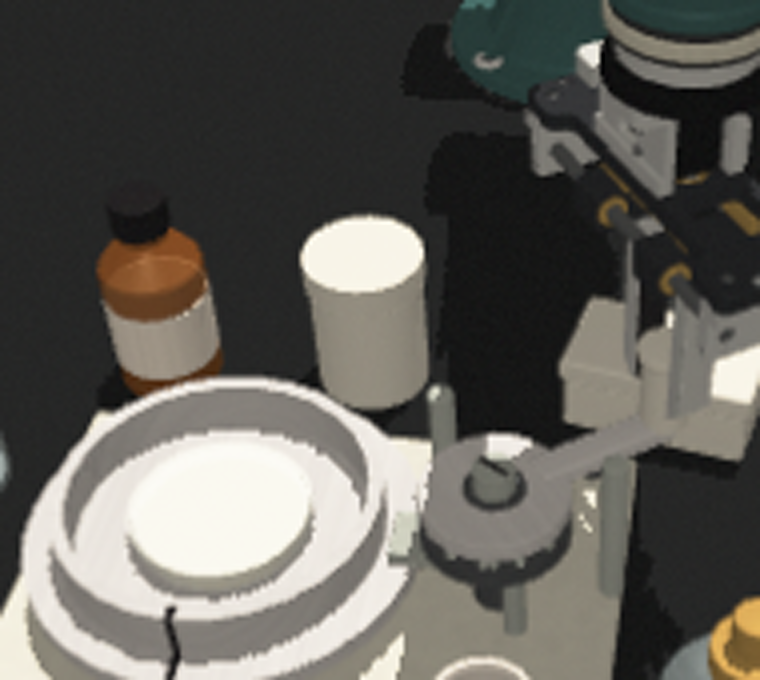

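Run:
```python
from h import *
def d(u,z):
    q=unproj('scene',[u],z)[0][:2];e=RB.T@(q-hub);return np.hypot(*e),np.degrees(np.arctan2(e[1],e[0]))
print('knob now cap',d((180+660/4,90+345/4),.143))
print('s19',d((180+601/4,90+302/4),.143),'s18',d((180+515/4,90+282/4),.143))
# arm center edges at outer visible & model overlay for dirs
t=optics.grab_frame('scene'); im=cv2.resize(t[150:250,270:380],None,fx=7,fy=7,interpolation=cv2.INTER_CUBIC)
for a,c in((123,(0,0,255)),(126,(0,255,0)),(129,(255,0,0)),(132,(0,255,255))):
    for r in np.arange(.04,.1,.004):
        u=(proj('scene',[[*polar(hub,r,a),.095]])[0]-(270,150))*7+3;cv2.circle(im,tuple(int(v) for v in u),1,c,-1)
cv2.imwrite('pics/s26.png',im)
```

```text
knob now cap (np.float64(0.0955250891545598), np.float64(127.10327783649633))
s19 (np.float64(0.09779794746540502), np.float64(153.27280006120424)) s18 (np.float64(0.0982728509890152), np.float64(-178.9318954122489))
```

View pics/s26.png

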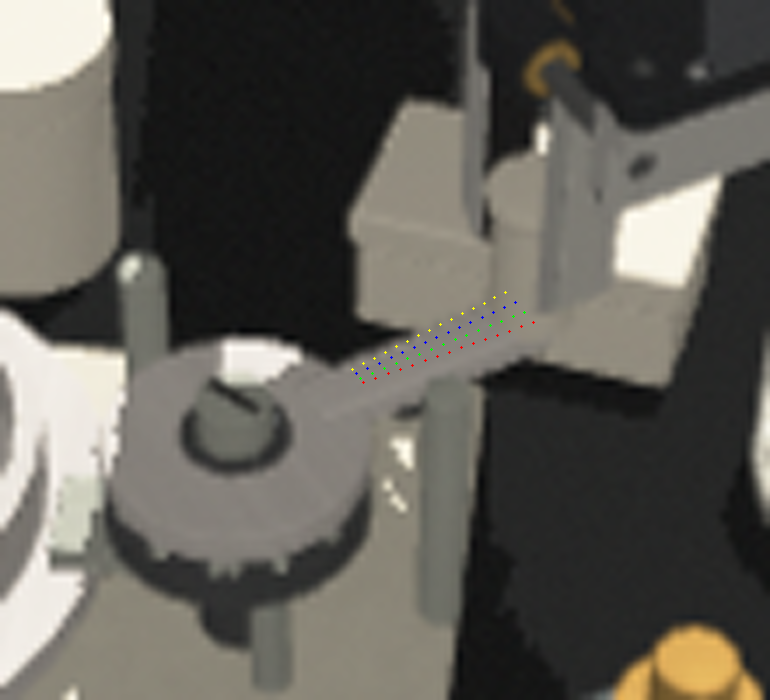

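Run:
```python
from h import *
def d(n,u,z):
    q=unproj(n,[u],z)[0][:2];e=RB.T@(q-hub);return np.hypot(*e).round(4),np.degrees(np.arctan2(e[1],e[0])).round(1)
print('tight',d('scene',(180+615/4,90+462/4),.108),d('top',(280+85/5.5,130+345/5.5),.108))
print('loose',d('scene',(160+456/3.5,130+205/3.5),.108),d('top',(280+283/5.5,130+418/5.5),.108))
# slot angles: endpoints in slot montage ->px -> z ~0.098
def sl(ox,oy,p,q,yo):
    f=lambda a:(180+(430+(a[0]-ox)/2)/4, 90+(yo+(a[1]-oy)/2)/4)
    P=unproj('scene',[f(p),f(q)],.098); v=RB.T@(P[1]-P[0])[:2]; return np.degrees(np.arctan2(v[1],v[0]))
print('s14',sl(0,0,(97,67),(155,40),440),'s17',sl(520,0,(612,57),(685,45),440),'s18',sl(0,180,(92,238),(162,226),440),'s19',sl(260,180,(352,227),(424,238),440))
print('s19b',sl(0,0,(92,67),(162,78),430),'s20',sl(260,0,(355,63),(420,83),430),'s21',sl(520,0,(617,60),(680,86),430),'s22',sl(0,180,(95,240),(158,268),430),'s23',sl(260,180,(360,238),(415,270),430))
t=cv2.imread('pics/s0c.png'); cv2.imwrite('pics/slot0.png',cv2.resize(t[230:330,430:580],None,fx=4,fy=4))
```

```text
tight (np.float64(0.0597), np.float64(98.0)) (np.float64(0.0594), np.float64(99.5))
loose (np.float64(0.0573), np.float64(-144.1)) (np.float64(0.0605), np.float64(-142.9))
s14 130.19483384551216 s17 109.72638666114747 s18 110.2643433936213 s19 84.72203666503268
s19b 84.39235954766714 s20 73.67419859202802 s21 67.1012096872091 s22 65.28708096971555 s23 58.188658861187626
```

View pics/slot0.png

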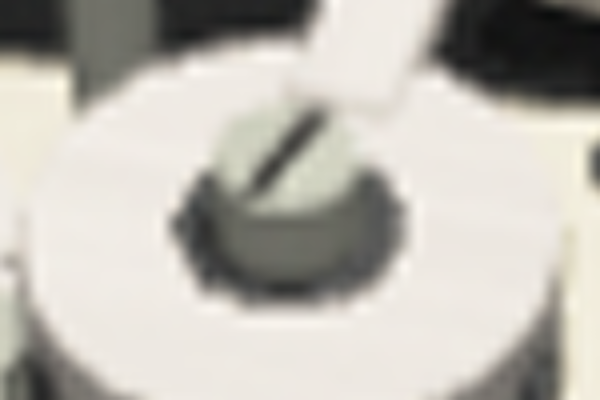

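Post directions (98-99.5° and -143 to -144°, expected 99.5° and -144.5°) confirm the geometry. The pull now ends against a hard stop: 3 mm of command gave 0.4°, with force rising to 13 N. The slot turned about 100° in all. I'll relax, open and rise.

>>> {"name": "step_arm", "arguments": {
  "targets": [
    [[1,0,-2.5,0,0],[1,0,-2.5,0,0],[-0.28,0,-2.5,0,0],[-0.28,0,-2.5,0,0],[-0.28,0,-2.5,0,0],[-0.28,0,-2.5,0,0],[-0.28,0,-2.5,0,0],[-0.28,0,-2.5,-20,0],[-0.28,0,-2.5,-50,0],[-0.28,0,-2.5,-85,0],[-0.28,0,-2.5,-110,0],[-0.28,0,-2.5,-110,0]]
  ]
}}

```text
clock: 20.9
tcp_pos: [0.5353, 0.1044, 0.1989]
tool_rot: [0.005, 0.46, 0.888, 0.004]
ft_force: [-0.1, 0.5, 1.0]
grip_width: 0.0601
```

>>> {"name": "step_arm", "arguments": {
  "targets": [
    [[-0.28,35,0,0,0],[-0.28,70,0,0,0],[-0.28,105,0,0,0],[-0.28,140,0,0,0],[-0.28,160,0,0,0],[-0.28,160,0,0,0]]
  ]
}}

```text
clock: 21.4
tcp_pos: [0.4369, 0.2374, 0.1911]
tool_rot: [-0.001, 0.458, 0.889, 0.0]
ft_force: [-0.9, 0.4, 0.6]
grip_width: 0.06
```

```bash
python3 chk.py s27
python3 - <<'E'
from h import *
t=optics.grab_frame('scene');cv2.imwrite('pics/s27f.png',t);crop('',t,180,150,180,150,4.2,'pics/s28.png')
t=optics.grab_frame('top');cv2.imwrite('pics/t27f.png',t);crop('',t,225,130,230,150,3.4,'pics/t28.png')
E
```

```text
21.4 [0.43692395 0.23744991 0.19107372] 0.06000431284365115 [-0.9  0.4  0.6] [-0.04 -0.17  0.02]
0.2596324988289422 124.67204355933211 hy-base 34.871483774344185
```

View pics/s28.png

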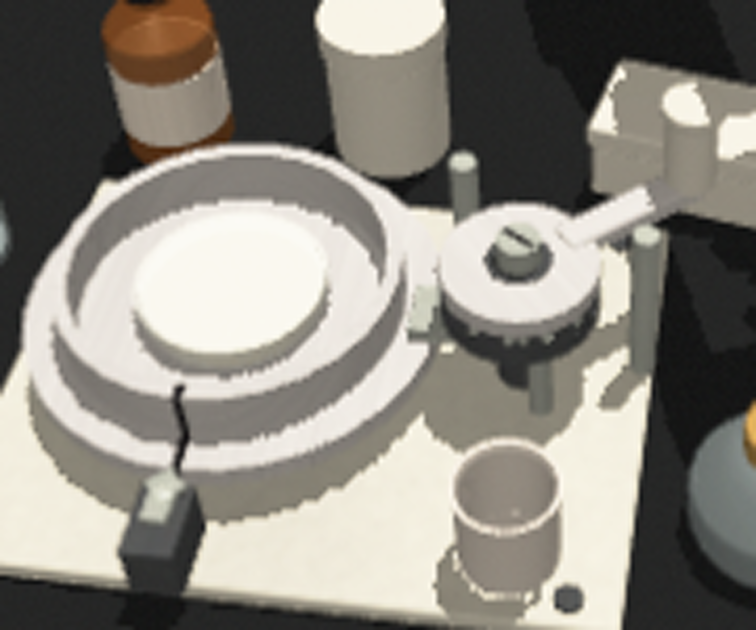

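View pics/t28.png

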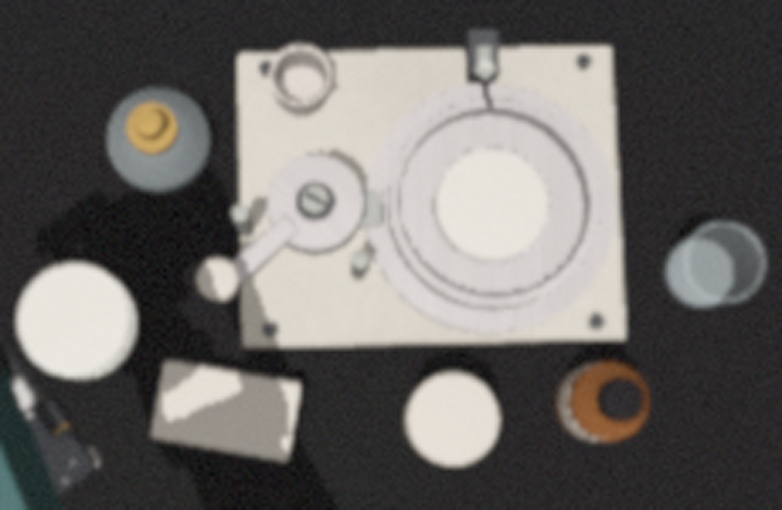

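Run:
```python
from h import *
def d(n,u,z,c=hub):
    q=unproj(n,[u],z)[0][:2];e=RB.T@(q-c);return np.hypot(*e).round(4),np.degrees(np.arctan2(e[1],e[0])).round(1)
print('knob',d('top',(225+217/3.4,130+279/3.4),.143),d('scene',(180+690/4.2,150+103/4.2),.143))
print('mark top',d('top',(225+486/3.4,130+83/3.4),.045,wc),d('top',(225+492/3.4,130+110/3.4),.073,wc))
print('mark scene',d('scene',(180+178/4.2,150+470/4.2),.045,wc),d('scene',(180+179/4.2,150+388/4.2),.073,wc))
def sl(p,q):
    P=unproj('scene',[p,q],.098);v=RB.T@(P[1]-P[0])[:2];return np.degrees(np.arctan2(v[1],v[0]))
print('slot now',sl((180+500/4.2,150+227/4.2),(180+538/4.2,150+250/4.2)))
f=lambda a,b:(160+(430+a/4)/3.5,130+(230+b/4)/3.5)
print('slot start',sl(f(250,190),f(325,112)))
a=cv2.imread('pics/top0.png');b=cv2.imread('pics/t27f.png')
L=[cv2.resize(i[170:235,290:345],None,fx=7,fy=7,interpolation=cv2.INTER_CUBIC) for i in(a,b)];cv2.imwrite('pics/cmp.png',np.hstack(L))
```

```text
knob (np.float64(0.0991), np.float64(131.0)) (np.float64(0.0973), np.float64(130.1))
mark top (np.float64(0.1046), np.float64(-1.3)) (np.float64(0.0751), np.float64(-2.2))
mark scene (np.float64(0.1059), np.float64(1.0)) (np.float64(0.0807), np.float64(-0.1))
slot now 57.10103246027344
slot start 153.19677282040576
```

View pics/cmp.png

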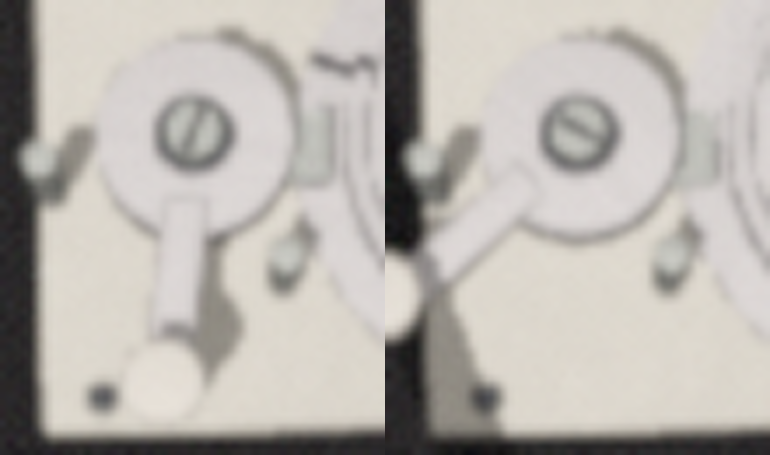

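```bash
python3 -c "
from station import *
s=read_state();print(s['clock'],s['ft_force'],s['dq'].round(3));print(finish_job())"
```

```text
21.55 [-0.39147523 -0.72113135 -0.05196387] [-0.024  0.004 -0.007 -0.     0.005  0.001]
the job is handed in; nothing more can be done
None
```

I set the wheel on its mark, tightened the clamp to its stop with two pulls of the lever, and handed the job in at about 21.6 s of the 72 s allowed. No verdict was reported.

**What I did**
- **Wheel:** I pinched the rim and turned it about 67° clockwise, until the line faced the pointer.
- **First pull:** about 52° clockwise.
- **Swing back:** I lifted the lever off its teeth, swung it back 60° and let it drop in again. The screw slot did not turn.
- **Second pull:** I pulled until it met a hard stop, where 3 mm more of command gave only 0.4° and the force rose to 13 N. Then I released the knob and moved the arm clear.

**Last checks**
- **Mark:** the line reads -2.2° to +1.0° across both cameras, and the pointer between -1.1° and -0.2°. The allowed error is about 3.5°, and the line did not move during clamping.
- **Screw:** the slot turned about 91–96° from a start of about 0.40 rad, so the screw is at roughly 2.0–2.1 rad.
- **Lever:** it looks fully down in its teeth.
- **Glassware and other things:** none has visibly moved in the top view.
- **Robot:** it touches nothing, and the wrist force is near zero.

**What failed or disagreed**
- **Fingertip height:** the fingertips showed about 29 mm above the reported tool position. My first rim pinch closed on air above the rim. I measured the offset from the pictures and used it for every later move.
- **Lever angle:** the lever read 126° at the stop while held, and about 131° after release. I put this down mostly to play in the teeth. The expected angle at the stop was about 135° ± 3°, so the readings do not agree exactly.

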